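# Hold a hinge's leaves in line for the pin

## Robot

A 7-joint arm with a two-finger parallel gripper is mounted at the origin on a cart in front of the work surface, level with it; the furniture and walls round the work are solid. World frame = base frame: x ahead of the robot, y to its left, z up, the work surface at z = 0. Lengths are in m, angles in rad, forces in N, time in s.
With the tool pointing down it reaches from about 0.4 to 0.85 m from the base axis. Payload 4.5 kg.
Tool frame: the origin (TCP) lies midway between the tips of the shut fingers; the grasp point (between the pads) lies 19 mm behind it; z points along the fingers, y is the direction in which the jaws open and shut (so a half turn about z gives the same grasp; the last joint's range is limited). The gripper opens to 88 mm and grips with 3 to 60 N. Pads are 18 mm wide; open, the fingers measure 123 mm over their backs; the gripper's body (75 mm by 187 mm) begins 45 mm behind the grasp point.
Start: joints at [1.159, 0.689, -0.195, 1.565, 0.157, 0.902, -0.215], TCP at [0.27, -0.564, 0.239] pointing down, gripper open.
Joint ranges: [-3.01, 3.01], [-0.46, 2.08], [-1.47, 1.51], [0.13, 2.56], [-1, 4.14], [0.04, 2.09], [-2.66, 2.66]. Speed limits (rad/s): [2.57, 2.57, 3.14, 3.14, 3.14, 3.14, 3.14].

## Interface

Orientations are given as a unit quaternion [x, y, z, w].
In Python, from plant import r gives the robot as it stands.
- The arm moves only by the tool play_rows, never from a script. Its argument "targets" is a list of rows, each an object of numbers: "jaw": the closure, from 0 (fully open) to 1 (shut); "dx", "dy", "dz": the shift along the tool's x, y, z in m; "yaw": the turn about the tool's z in rad. A call has exactly 5 rows; each row shifts and turns the pose as measured when the row begins, along the tool's axes as they then stand; what a row does not reach is not made up. A row lasts 1/10 s, in which the tool goes at most 50 mm and 8.59 degrees, less where a joint would pass 70% of its speed; a pose out of reach is approached as far as the arm can. A call with a gripper value outside its range is refused whole. The fingers move at their own pace and stop on an object; "squeeze" is the grip in N (left out, the last holds). Time passes only in rows, so rows that do not move let the fingers close, or fill a call up. It gives the time, the measured TCP pose, the force and the opening at its end, in the units of the state.
- r.get_state(): the state, without advancing time (a new reading comes with each control period).
- r.snapshot(name): name is "scene" or "top"; returns a dict with "frame" (384x512x3 uint8, red, green, blue), "z_map" (384x512 float32, m along the optical axis (not along the pixel's ray), 0 where there is no reading), "mtx" (3x3 intrinsics, pixels), "dist_coeffs" ([k1, k2, p1, p2, k3] as OpenCV has them; the pictures are not rectified), "position" and "orientation" of the camera in the world. Camera axes: x right, y up, looking along -z (the intrinsics and any distortion apply to the point x, -y, -z); pixel columns grow to the right and rows downward; lengths in m; the calibration is good to about 2 mm. A picture is of the moment at which its call begins.
- r.finish_job(): hands the job in, once; it reports no verdict.
The state is a dict: "clock": time; "q": joint angles; "qd": joint speeds; "joint_torque": joint torques, N m; "tool_pos": TCP position; "eef_rot": TCP orientation; "contact_force": force on the tool from outside, world axes, zero at the start; "moment": the same for the moment, N m; "opening": opening from 0.0 (shut) to 1.0 (fully open).
Only numpy, scipy, OpenCV 4.12 (cv2) and the standard library are available. Lean on these libraries where they do the work, as an engineer would, in place of code of your own. Each camera call takes 0.05 s, during which the arm holds its last target.

## Task

Set the jamb block (the timber block with two hinge knuckles) right way up, level and centred on the narrow round top of the screw jack, and let go of it. Then pick up the door-rail block (the one with a single knuckle) and bring its knuckle in between the jamb's two, so that the three bores line up and a 10 mm pin could be pushed straight through. Finish there, still holding the rail block steady in the gripper without tipping over either block or leaning the rail on the jamb or the jack; the jamb stays on the jack, and all other things stay where they are.

Things in the scene. Friction and masses are not known exactly. Their poses are not given: they have to be found in the camera images.
- jamb_centre (a point): Jamb block: loose light-timber block 72 (x) x 48 (y) x 36 mm high, 4 mm steel leaf on top, about 260 g, TWO steel knuckles (tubes) at its -x end. Point: centre of the timber, 18 mm above its underside. Axes: x along the length, away from the knuckles; y along the hinge; z up. Starts flat on the bench, x within 0.6 rad of straight away from the robot; may swap places with the rail block
- jamb_bore (a point): Middle of the gap between the jamb's two knuckles, on their bore axis (y), 53 mm from the timber's centre towards -x, 32 mm above its underside. Knuckles: 26 mm outside, 16 mm bore, 17 mm long, 32 mm clear gap. A knuckle in the gap has 4 mm of air to the timber and nothing under it, so it can be lowered in from above
- jamb: The same jamb block; origin at the centre of the timber's underside
- rail_centre (a point): Door-rail block: loose light-timber block 72 (x) x 48 (y) x 36 mm high, 4 mm steel leaf on top, about 260 g, ONE steel knuckle in the middle of its +x end. Point: centre of the timber, 18 mm above its underside. Axes: x along the length, towards the knuckle; y along the hinge; z up. Starts flat on the bench, x within 0.6 rad of straight away from the robot
- rail_bore (a point): Middle of the rail's knuckle, on its bore axis (y), 53 mm from the timber's centre towards +x, 32 mm above its underside. Knuckle: 26 mm outside, 16 mm bore, 24 mm long. When joined level, the rail's x axis is parallel to the jamb's and the two centres are 106 mm apart at one height
- rail: The same door-rail block; origin at the centre of the timber's underside
- jack_top (a point): Centre of the flat round top of the screw jack, the narrow support: a steel disc 48 mm in diameter, 60 mm above the bench, on a 72 mm foot. Fixed to the bench, does not turn or sink
- jack: The same screw jack; origin at the centre of its foot on the bench
- grease_pot: Bystander: round white and blue lidded pot, 61 mm wide and high; origin under its centre
- flanged_plug: Bystander: small flanged plastic plug, 33 mm wide, 18 mm high; origin under its centre
- gauge_block: Bystander: light block with two holes, 41 x 80 x 30 mm; origin under its centre
- screwdriver: Bystander: screwdriver with yellow handle lying flat, 198 mm long; origin under its centre
Things that resemble listed ones, but are neither listed nor needed, are in the scene too. What is shaped like the rail but purple is not meant.

How it is judged:
On the way:
1. the jamb block stands level and centred on the jack, let go (horizontal distance between jamb_centre and jack_top below 0.014 m and height (world z) of jamb_centre between 0.073 and 0.083 m and angle between jamb's own z axis and vertical below 0.1 rad and contact force between jamb and the fingers below 0.2 N and linear speed of jamb below 0.02 m/s and contact force between jamb and jack above 0.5 N), for 0.3 s.
At the end, for the whole second after the job is handed in: Jamb still on the jack, within 14 mm of its middle, tilt under 0.1 rad, not touched by the fingers; rail gripped (over 2 N) and still, bores within 4 mm fore-and-aft and in height, 6 mm along, axes within 0.12 rad, under 2 N on the jamb and 0.2 N on the jack (all of step 1 and x of rail_bore in the frame of jamb_bore between -0.004 and 0.004 m and z of rail_bore in the frame of jamb_bore between -0.004 and 0.004 m and y of rail_bore in the frame of jamb_bore between -0.006 and 0.006 m and angle between the y axis of rail and the y axis of jamb, either way round below 0.12 rad and contact force between rail and the fingers above 2 N and contact force between rail and jamb below 2 N and contact force between rail and jack below 0.2 N and height (world z) of rail_bore above 0.08 m and linear speed of rail below 0.02 m/s); the arm keeps its last pose, push and grip.
It fails at once if a bystander is shifted more than 30 mm (distance of any of grease_pot, flanged_plug, gauge_block, screwdriver from where it was at the start of the episode above 0.03 m).
It fails at once if the jamb or rail block is tipped over (angle between jamb's own z axis and vertical above 0.8 rad or angle between rail's own z axis and vertical above 1.4 rad).
It also fails if it takes over 56 s, if anything falls off the work surface, if the arm or the gripper's body presses on something with over 40 N, if the wrist force passes 120 N, or if a joint passes its speed limit or range.

## Working session

There is one attempt and no reset: what is moved stays moved. The work goes in short steps, Python scripts to look and compute and a tool call to move; the robot and the scene stay as the last step left them, time stands still between calls to the robot, and variables do not carry over. Pictures are saved under pics/ and viewed, and the job is handed in when it is done.

Besides the shell and the picture viewer there is one more tool, called as a command line: name --argument value ..., lists and objects as JSON in quotes. play_rows: Moves the arm, as the interface text tells. Its arguments: {"type":"object","properties":{"targets":{"type":"array"},"squeeze":{"type":"number"}},"required":["targets"]}

```bash
ls; mkdir -p pics; cat > h.py <<'E'
import numpy as np, cv2, pickle
from scipy.spatial.transform import Rotation as R
from plant import r
def snap(n,f):
    s=r.snapshot(n); pickle.dump(s,open(f'pics/{f}.pkl','wb')); cv2.imwrite(f'pics/{f}.png',cv2.cvtColor(s['frame'],cv2.COLOR_RGB2BGR)); return s
def load(f): return pickle.load(open(f'pics/{f}.pkl','rb'))
def rays(s,px):
    px=np.asarray(px,float).reshape(-1,1,2)
    u=cv2.undistortPoints(px,np.array(s['mtx']),np.array(s['dist_coeffs']))[:,0]
    d=np.c_[u[:,0],-u[:,1],-np.ones(len(u))]
    return R.from_quat(s['orientation']).apply(d)   # unit depth along axis
def plane(s,px,z):
    d=rays(s,px);p=np.array(s['position']);t=(z-p[2])/d[:,2];return p+d*t[:,None]
def cloud(s):
    h,w=s['z_map'].shape;v,u=np.mgrid[:h,:w]
    d=rays(s,np.c_[u.ravel(),v.ravel()])
    P=np.array(s['position'])+d*s['z_map'].reshape(-1,1)
    P[s['z_map'].ravel()==0]=np.nan
    return P.reshape(h,w,3)
E
python3 - <<'E'
from h import *
for n in('scene','top'):
    s=snap(n,n+'0');print(n,s['position'],s['orientation'],np.array(s['mtx']).tolist(),s['dist_coeffs'])
st=r.get_state();print(st)
E
```

```text
pics
scene [-0.48759994 -0.61721084  1.35877545] [ 0.33373281 -0.16860074 -0.42797335  0.82282137] [[495.8843916601516, 0.0, 259.20373585031626], [0.0, 495.8843916601516, 195.28866502329902], [0.0, 0.0, 1.0]] [-0.09104939  0.          0.          0.          0.        ]
top [0.29009007 0.14562662 1.40672125] [ 0.0552969  -0.06837958 -0.69899168  0.70970213] [[467.91840126685673, 0.0, 256.89863969250746], [0.0, 467.91840126685673, 187.5980407487799], [0.0, 0.0, 1.0]] [-0.15326564  0.          0.          0.          0.        ]
{'clock': 0.1, 'q': array([ 1.1587724 ,  0.68990297, -0.19453377,  1.56621989,  0.15732356,
        0.90249252, -0.21512591]), 'qd': array([-0.00038212, -0.00219092, -0.0009259 , -0.00285779, -0.00069539,
       -0.00035639, -0.00042197]), 'joint_torque': array([-2.52886515e-03, -5.28493917e+01, -1.27111450e+00, -1.53834432e+01,
       -5.25331171e-02,  2.03363350e-03,  2.40971940e-05]), 'tool_pos': array([ 0.26922411, -0.56342602,  0.23799416]), 'eef_rot': array([ 9.75249432e-01,  2.21106043e-01, -2.41150025e-04, -7.77777919e-04]), 'contact_force': array([-0.56496348, -0.1644266 ,  0.03903158]), 'moment': array([-0.00307666,  0.00175509, -0.00413709]), 'opening': 0.9995630198750759}
```

View pics/scene0.png

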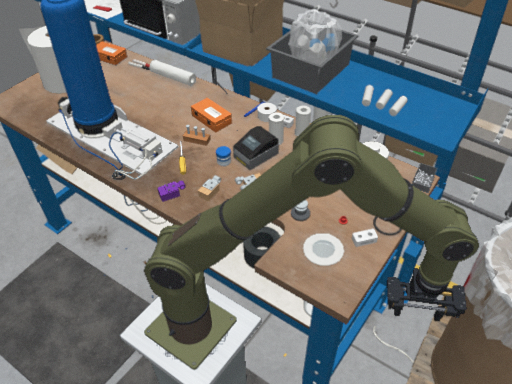

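View pics/top0.png

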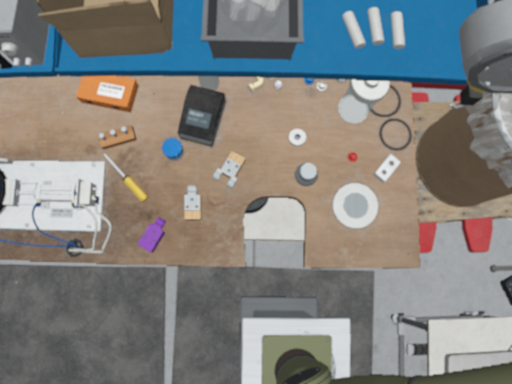

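```bash
python3 - <<'E'
from h import *
s=load('top0');t=load('scene0')
def crop(s,x0,y0,x1,y1,k,f):
    im=cv2.cvtColor(s['frame'],cv2.COLOR_RGB2BGR)[y0:y1,x0:x1];cv2.imwrite(f,cv2.resize(im,None,fx=k,fy=k,interpolation=cv2.INTER_CUBIC))
crop(s,130,130,330,260,4,'pics/c1.png');crop(t,150,140,320,230,4,'pics/c2.png')
C=cloud(s);D=cloud(t)
for n,(u,v) in dict(rail=(192,208),jamb=(234,160),jack=(307,170),purple=(152,235),pot=(172,148),plug=(352,157),gauge=(388,168),table=(210,230),white=(297,137)).items(): print(n,C[v,u].round(4))
for n,(u,v) in dict(rail=(207,187),jamb=(252,178),jack=(300,206)).items(): print(n,D[v,u].round(4))
E
```

```text
rail [0.468  0.3123 0.039 ]
jamb [0.6164 0.1919 0.0341]
jack [ 0.5841 -0.0252  0.0593]
purple [0.3859 0.427  0.0409]
pot [0.6431 0.3759 0.0631]
plug [ 0.6406 -0.174   0.0028]
gauge [ 0.6012 -0.2788  0.0325]
table [ 0.4073  0.2605 -0.    ]
white [ 0.7001 -0.0014  0.0066]
rail [0.4681 0.3116 0.038 ]
jamb [0.5991 0.197  0.0441]
jack [ 0.5703 -0.0354  0.0562]
```

View pics/c1.png

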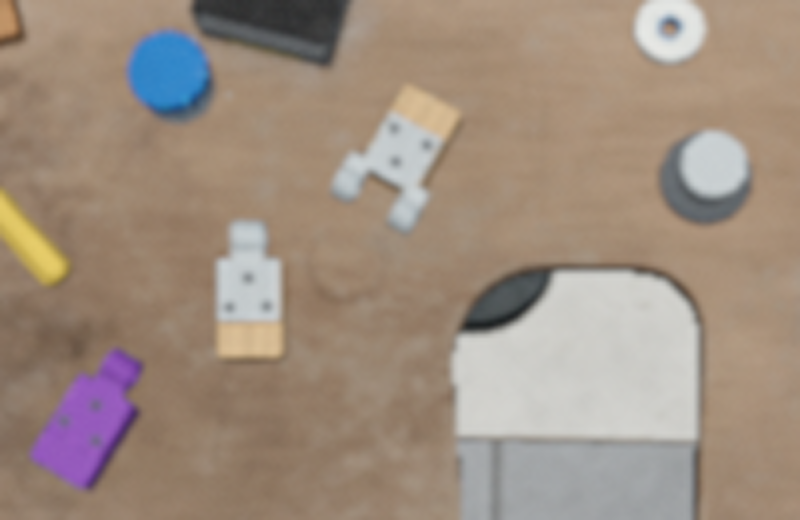

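View pics/c2.png

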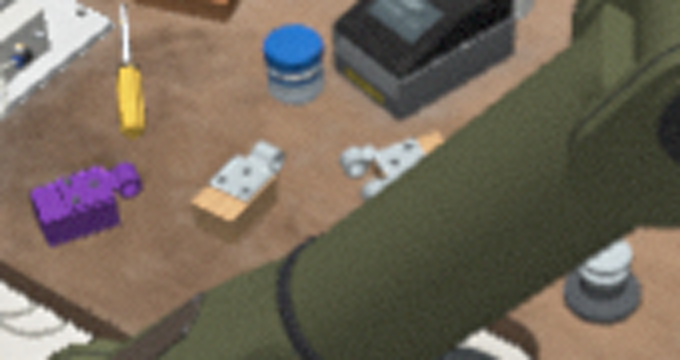

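```bash
cat >> h.py <<'E'
def block(s,c,z0,z1,rad=0.09,sgn=1,verbose=True):
    # sgn: +1 rail-like (knuckle toward +x), -1 jamb. c approx xy centre, z0..z1 height window of top faces
    C=cloud(s);m=(C[...,2]>z0)&(C[...,2]<z1)&(np.hypot(C[...,0]-c[0],C[...,1]-c[1])<rad)
    n,l,stt,_=cv2.connectedComponentsWithStats(m.astype(np.uint8));k=1+np.argmax(stt[1:,4]);m=l==k
    P=C[m];xy=P[:,:2];mu=xy.mean(0);w,V=np.linalg.eigh(np.cov((xy-mu).T));a=V[:,1];a=a if a[0]>0 else -a
    b=np.array([-a[1],a[0]]);X=(xy-mu)@a;Y=(xy-mu)@b
    ex=np.percentile(X,[.5,99.5]);ey=np.percentile(Y,[.5,99.5])
    cx=(ex[0]+36e-3) if sgn>0 else ex[1]-36e-3
    cx2=(ex[1]-66e-3) if sgn>0 else ex[0]+66e-3
    ctr=mu+a*(cx+cx2)/2+b*ey.mean()
    if verbose: print('n',m.sum(),'len',np.ptp(ex).round(4),'wid',np.ptp(ey).round(4),'yaw',np.arctan2(a[1],a[0]).round(4),'ctr',ctr.round(4),'c by ends',cx-cx2,'z med',np.median(P[:,2]).round(4))
    return ctr,np.arctan2(a[1],a[0]),m
E
python3 - <<'E'
from h import *
s=load('top0');t=load('scene0')
block(s,(.468,.312),.03,.055);block(t,(.468,.312),.03,.055)
block(s,(.60,.2),.03,.055,sgn=-1)
# colour contour
C=cloud(s)
for q,nm in((s,'top'),(t,'sc')):
    C=cloud(q);m=(C[...,2]>.05)&(C[...,2]<.07)&(np.hypot(C[...,0]-.58,C[...,1]+.03)<.05)
    P=C[m];(cx,cy),rr=cv2.minEnclosingCircle(P[:,:2].astype(np.float32));print(nm,m.sum(),'jack',cx,cy,rr,P[:,:2].mean(0),np.median(P[:,2]))
# colour
im=s['frame'];hsv=cv2.cvtColor(im,cv2.COLOR_RGB2HSV)
m=cv2.inRange(hsv,(0,0,150),(180,40,255));m[:,:285]=0;m[:,330:]=0;m[:155]=0;m[195:]=0
cs,_=cv2.findContours(m,cv2.RETR_EXTERNAL,cv2.CHAIN_APPROX_NONE);c=max(cs,key=cv2.contourArea);(e,ax,an)=cv2.fitEllipse(c);print(e,ax,plane(s,[e],.06),cv2.contourArea(c))
E
```

```text
n 470 len 0.099 wid 0.0455 yaw 0.0467 ctr [0.4727 0.3114] c by ends 0.003023162501201458 z med 0.0388
n 218 len 0.1012 wid 0.0512 yaw 0.0323 ctr [0.4694 0.3095] c by ends 0.0007750097132864717 z med 0.0373
n 509 len 0.1006 wid 0.0659 yaw -0.4872 ctr [0.6034 0.1979] c by ends -0.001355905468364546 z med 0.0389
top 204 jack 0.5831990838050842 -0.0269706342369318 0.024734970182180405 [ 0.58208515 -0.02693179] 0.05991557416797311
sc 71 jack 0.579901933670044 -0.03358478844165802 0.02460041642189026 [ 0.57813686 -0.04103932] 0.05893067075977432
(308.1076965332031, 170.2611846923828) (16.120603561401367, 16.648426055908203) [[ 0.58318925 -0.02841393  0.06      ]] 209.0
```

```bash
cat >> h.py <<'E'
def refine(s,ctr,yaw,m,sgn,z=None):
    C=cloud(s);P=C[m][:,:2];a=np.array([np.cos(yaw),np.sin(yaw)]);b=np.array([-a[1],a[0]])
    X=(P-ctr)@a*sgn
    Q=P[(X<.036)].astype(np.float32);Y=(Q-ctr)@b;Xq=(Q-ctr)@a
    (c,(w,h),an)=cv2.minAreaRect(Q);print('rect c',np.round(c,4),'wh',round(w,4),round(h,4),'ang',np.round([np.deg2rad(an),np.deg2rad(an-90)],3))
    # edge-slope fit: per x-bin extreme ys
    sl=[]
    for f in(np.max,np.min):
        xs,ys=[],[]
        for lo in np.arange(-.032,.032,.006):
            k=(Xq>lo)&(Xq<lo+.006)
            if k.sum()>4: xs.append(lo+.003);ys.append(f(Y[k]))
        sl.append(np.polyfit(xs,ys,1)); 
    print('side slopes',np.round([x[0] for x in sl],3),'offsets',np.round([x[1] for x in sl],4))
E
python3 - <<'E'
from h import *
s=load('top0');C=cloud(s)
c,y,m=block(s,(.60,.2),.03,.055,sgn=-1);refine(s,c,y,m,-1)
c,y,m=block(s,(.468,.312),.03,.055);refine(s,c,y,m,1)
tall=(C[...,2]>.055)&(C[...,0]>.3)&(C[...,0]<.85)&(abs(C[...,1])<.6)
n,l,st,ce=cv2.connectedComponentsWithStats(tall.astype(np.uint8))
for k in range(1,n):
    if st[k,4]>15: P=C[l==k];print(st[k,:4],P.min(0).round(3),P.max(0).round(3))
print(C[230,275],C[210,285])
E
```

```text
n 509 len 0.1006 wid 0.0659 yaw -0.4872 ctr [0.6034 0.1979] c by ends -0.001355905468364546 z med 0.0389
rect c [0.6033 0.1976] wh 0.064 0.0723 ang [ 1.07  -0.501]
side slopes [-0.061  0.072] offsets [ 0.0243 -0.0245]
n 470 len 0.099 wid 0.0455 yaw 0.0467 ctr [0.4727 0.3114] c by ends 0.003023162501201458 z med 0.0388
rect c [0.4717 0.3113] wh 0.0717 0.0453 ang [ 0.027 -1.544]
side slopes [-0.024 -0.018] offsets [ 0.0221 -0.0223]
[ 36   0 476 119] [ 0.468 -0.393  0.055] [0.85  0.6   1.075]
[104  83  28  23] [0.779 0.515 0.055] [0.85  0.6   0.063]
[177  84  49  57] [0.67  0.223 0.055] [0.841 0.364 0.104]
[122 127   4   6] [0.692 0.52  0.055] [0.704 0.529 0.076]
[110 130   6   5] [0.682 0.551 0.065] [0.696 0.566 0.076]
[ 99 133   5   6] [0.673 0.587 0.056] [0.686 0.599 0.077]
[162 137  20  20] [0.619 0.349 0.055] [0.679 0.408 0.067]
[300 163  16  16] [ 0.559 -0.049  0.055] [ 0.606 -0.004  0.068]
[ 91 213   7  29] [0.363 0.578 0.056] [0.442 0.6   0.093]
[ 99 214  13  21] [0.385 0.546 0.055] [0.442 0.583 0.068]
[ 0.44460366  0.04201567 -0.39905639] [ 0.52225387  0.00414451 -0.39210256]
```

play_rows --targets '[{"jaw": 0,"dx": 0,"dy": 0,"dz": 0,"yaw": -0.14},{"jaw": 0,"dx": 0,"dy": 0,"dz": 0,"yaw": -0.14},{"jaw": 0,"dx": 0,"dy": 0,"dz": 0,"yaw": -0.14},{"jaw": 0,"dx": 0,"dy": 0,"dz": 0,"yaw": -0.14},{"jaw": 0,"dx": 0,"dy": 0,"dz": 0,"yaw": -0.14}]'

```text
clock: 0.6
tool_pos: [0.2683, -0.5617, 0.2355]
eef_rot: [0.833, 0.553, -0.0, -0.004]
contact_force: [-0.6, 0.2, 1.1]
opening: 1.003
```

```bash
python3 - <<'E'
from h import *
s=load('top0');C=cloud(s)
P=C[(C[...,2]>.045)&(C[...,0]>.5)&(C[...,0]<.85)&(C[...,1]>.15)&(C[...,1]<.45)]
for y in(-.5,):
  for off in (0,.005,-.01):
    a=np.array([np.cos(y),np.sin(y)]);b=np.array([-a[1],a[0]]);c=np.array([.6034,.1979])+a*off
    L=np.c_[(P[:,:2]-c)@a,(P[:,:2]-c)@b,P[:,2]]
    d=np.maximum(abs(L[:,0])-.0375,abs(L[:,1])-.0935)
    i=np.argsort(d)[:3];print(off,d[i],L[i].round(3))
E
```

```text
0 [-0.03713874 -0.03708021 -0.03635704] [[ 0.    -0.011  0.045]
 [ 0.     0.013  0.046]
 [-0.001 -0.008  0.045]]
0.005 [-0.03291979 -0.03286126 -0.03135704] [[-0.005  0.013  0.046]
 [-0.005 -0.011  0.045]
 [-0.006 -0.008  0.045]]
-0.01 [-0.02966054 -0.02864296 -0.02713874] [[-0.008  0.003  0.045]
 [ 0.009 -0.008  0.045]
 [ 0.01  -0.011  0.045]]
```

```bash
python3 - <<'E'
from h import *
s=load('top0');C=cloud(s)
P=C[(C[...,2]>.053)&(C[...,0]>.5)&(C[...,0]<.85)&(C[...,1]>.15)&(C[...,1]<.45)]
a=np.array([np.cos(-.5),np.sin(-.5)]);b=np.array([-a[1],a[0]]);c=np.array([.6034,.1979])
for off in(0,-.01):
    L=np.c_[(P[:,:2]-c)@a-off,(P[:,:2]-c)@b,P[:,2]]
    d=np.maximum(abs(L[:,0])-.0375,abs(L[:,1])-.0935)
    i=np.argsort(d)[:4];print(off,d[i].round(4),L[i].round(3).tolist())
E
```

```text
0 [-0.0072 -0.0062 -0.0053 -0.0053] [[0.03, 0.085, 0.058], [0.028, 0.087, 0.061], [0.032, 0.086, 0.062], [0.03, 0.088, 0.064]]
-0.01 [-0.0008 -0.0004  0.0001  0.0009] [[0.036, 0.093, 0.06], [0.037, 0.09, 0.06], [0.038, 0.094, 0.063], [0.038, 0.087, 0.061]]
```

```bash
cat >> h.py <<'E'
def head(st=None):
    st=st or r.get_state();x=R.from_quat(st['eef_rot']).apply([1,0,0]);return np.arctan2(x[1],x[0])
def go(x,y,z,h,n=None,vmax=.048,wmax=.145):
    st=r.get_state();p=np.array(st['tool_pos']);h0=head(st);Rm=R.from_quat(st['eef_rot'])
    dh=(h-h0+np.pi)%(2*np.pi)-np.pi;d=np.array([x,y,z])-p
    print('pos',p.round(4),'head',h0.round(4),'tilt',np.arccos(-Rm.apply([0,0,1])[2]).round(4),'F',np.round(st['contact_force'],1),'q',st['q'].round(2).tolist(),'d',d.round(4),'dh',dh.round(3))
    N=n or max(1,int(np.ceil(max(np.linalg.norm(d)/vmax,abs(dh)/wmax))))
    for i in range(N):
        # tool at heading h0+dh*i/N : x=(c,s), y=(s,-c), z down
        hh=h0+dh*i/N;c,s=np.cos(hh),np.sin(hh);e=d/N
        print(dict(dx=round(e[0]*c+e[1]*s,4),dy=round(e[0]*s-e[1]*c,4),dz=round(-e[2],4),yaw=round(-dh/N,3)))
E
python3 - <<'E'
from h import *
go(.596,.202,.2,2.647)
E
```

```text
pos [ 0.2683 -0.5617  0.2355] head 1.1729 tilt 0.0073 F [-0.6  0.2  1.1] q [1.27, 0.71, -0.4, 1.56, 0.32, 0.94, 0.37] d [ 0.3277  0.7637 -0.0355] dh 1.474
{'dx': np.float64(0.0462), 'dy': np.float64(0.0003), 'dz': np.float64(0.002), 'yaw': np.float64(-0.082)}
{'dx': np.float64(0.046), 'dy': np.float64(0.0041), 'dz': np.float64(0.002), 'yaw': np.float64(-0.082)}
{'dx': np.float64(0.0455), 'dy': np.float64(0.0079), 'dz': np.float64(0.002), 'yaw': np.float64(-0.082)}
{'dx': np.float64(0.0447), 'dy': np.float64(0.0116), 'dz': np.float64(0.002), 'yaw': np.float64(-0.082)}
{'dx': np.float64(0.0436), 'dy': np.float64(0.0152), 'dz': np.float64(0.002), 'yaw': np.float64(-0.082)}
{'dx': np.float64(0.0422), 'dy': np.float64(0.0187), 'dz': np.float64(0.002), 'yaw': np.float64(-0.082)}
{'dx': np.float64(0.0405), 'dy': np.float64(0.0221), 'dz': np.float64(0.002), 'yaw': np.float64(-0.082)}
{'dx': np.float64(0.0386), 'dy': np.float64(0.0253), 'dz': np.float64(0.002), 'yaw': np.float64(-0.082)}
{'dx': np.float64(0.0364), 'dy': np.float64(0.0284), 'dz': np.float64(0.002), 'yaw': np.float64(-0.082)}
{
[... 241 characters left out ...]
p.float64(0.0364), 'dz': np.float64(0.002), 'yaw': np.float64(-0.082)}
{'dx': np.float64(0.0253), 'dy': np.float64(0.0386), 'dz': np.float64(0.002), 'yaw': np.float64(-0.082)}
{'dx': np.float64(0.0221), 'dy': np.float64(0.0405), 'dz': np.float64(0.002), 'yaw': np.float64(-0.082)}
{'dx': np.float64(0.0187), 'dy': np.float64(0.0422), 'dz': np.float64(0.002), 'yaw': np.float64(-0.082)}
{'dx': np.float64(0.0152), 'dy': np.float64(0.0436), 'dz': np.float64(0.002), 'yaw': np.float64(-0.082)}
{'dx': np.float64(0.0116), 'dy': np.float64(0.0447), 'dz': np.float64(0.002), 'yaw': np.float64(-0.082)}
{'dx': np.float64(0.0079), 'dy': np.float64(0.0455), 'dz': np.float64(0.002), 'yaw': np.float64(-0.082)}
```

play_rows --targets '[{"jaw": 0,"dx": 0.046,"dy": 0,"dz": 0,"yaw": -0.08},{"jaw": 0,"dx": 0.046,"dy": 0.004,"dz": 0,"yaw": -0.08},{"jaw": 0,"dx": 0.045,"dy": 0.008,"dz": 0,"yaw": -0.08},{"jaw": 0,"dx": 0.045,"dy": 0.012,"dz": 0,"yaw": -0.08},{"jaw": 0,"dx": 0.044,"dy": 0.015,"dz": 0,"yaw": -0.08}]'

```text
clock: 1.1
tool_pos: [0.3559, -0.3503, 0.2328]
eef_rot: [0.706, 0.708, -0.001, -0.004]
contact_force: [0.5, -0.3, -0.7]
opening: 0.998
```

play_rows --targets '[{"jaw": 0,"dx": 0.042,"dy": 0.019,"dz": 0,"yaw": -0.08},{"jaw": 0,"dx": 0.04,"dy": 0.022,"dz": 0,"yaw": -0.08},{"jaw": 0,"dx": 0.039,"dy": 0.025,"dz": 0,"yaw": -0.08},{"jaw": 0,"dx": 0.036,"dy": 0.028,"dz": 0,"yaw": -0.08},{"jaw": 0,"dx": 0.034,"dy": 0.031,"dz": 0,"yaw": -0.08}]'

```text
clock: 1.6
tool_pos: [0.4486, -0.1312, 0.2323]
eef_rot: [0.545, 0.839, -0.001, -0.005]
contact_force: [0.6, -0.4, 0.7]
opening: 0.998
```

```bash
sed -i 's/print(dict(dx=round(.*$/print([round(float(v),3) for v in (e[0]*c+e[1]*s,e[0]*s-e[1]*c,-e[2],-dh\/N)])/' h.py; python3 - <<'E'
from h import *
go(.596,.202,.2,2.647)
E
```

```text
pos [ 0.4486 -0.1312  0.2323] head 1.9892 tilt 0.0099 F [ 0.6 -0.4  0.7] q [0.58, 0.55, -0.6, 2.01, 0.46, 0.72, 0.11] d [ 0.1474  0.3332 -0.0323] dh 0.658
[0.031, 0.034, 0.004, -0.082]
[0.028, 0.036, 0.004, -0.082]
[0.025, 0.038, 0.004, -0.082]
[0.021, 0.04, 0.004, -0.082]
[0.018, 0.042, 0.004, -0.082]
[0.015, 0.043, 0.004, -0.082]
[0.011, 0.044, 0.004, -0.082]
[0.007, 0.045, 0.004, -0.082]
```

play_rows --targets '[{"jaw": 0,"dx": 0.031,"dy": 0.034,"dz": 0.003,"yaw": -0.08},{"jaw": 0,"dx": 0.028,"dy": 0.036,"dz": 0.003,"yaw": -0.08},{"jaw": 0,"dx": 0.025,"dy": 0.038,"dz": 0.003,"yaw": -0.08},{"jaw": 0,"dx": 0.021,"dy": 0.04,"dz": 0.003,"yaw": -0.08},{"jaw": 0,"dx": 0.018,"dy": 0.042,"dz": 0.003,"yaw": -0.08}]'

```text
clock: 2.1
tool_pos: [0.5415, 0.0858, 0.2159]
eef_rot: [0.36, 0.933, -0.001, -0.005]
contact_force: [0.8, -0.7, -1.1]
opening: 1.002
```

```bash
python3 - <<'E'
from h import *
go(.596,.202,.2,2.647)
E
```

```text
pos [0.5415 0.0858 0.2159] head 2.4053 tilt 0.0107 F [ 0.8 -0.7 -1.1] q [0.16, 0.69, -0.67, 1.8, 0.55, 0.85, 0.06] d [ 0.0545  0.1162 -0.0159] dh 0.242
[0.013, 0.041, 0.005, -0.081]
[0.009, 0.042, 0.005, -0.081]
[0.006, 0.042, 0.005, -0.081]
```

play_rows --targets '[{"jaw": 0,"dx": 0.013,"dy": 0.041,"dz": 0.003,"yaw": -0.08},{"jaw": 0,"dx": 0.009,"dy": 0.042,"dz": 0.003,"yaw": -0.08},{"jaw": 0,"dx": 0.006,"dy": 0.032,"dz": 0.0,"yaw": -0.06},{"jaw": 0,"dx": 0,"dy": 0,"dz": 0,"yaw": 0},{"jaw": 0,"dx": 0,"dy": 0,"dz": 0,"yaw": 0}]'

```text
clock: 2.6
tool_pos: [0.5903, 0.2062, 0.2065]
eef_rot: [0.246, 0.969, 0.001, -0.008]
contact_force: [-0.1, -0.7, 0.5]
opening: 1.0
```

```bash
python3 - <<'E'
from h import *
s=snap('scene','scene1');t=snap('top','top1')
im=cv2.cvtColor(s['frame'],cv2.COLOR_RGB2BGR)[120:240,150:330];cv2.imwrite('pics/c3.png',cv2.resize(im,None,fx=4,fy=4,interpolation=cv2.INTER_CUBIC))
block(s,(.468,.312),.03,.055)
C=cloud(s)
m=(C[...,2]>.055)&(C[...,2]<.065)&(np.hypot(C[...,0]-.58,C[...,1]+.03)<.04);P=C[m]
if len(P)>9:print(len(P),cv2.minEnclosingCircle(P[:,:2].astype(np.float32)),P[:,:2].mean(0))
go(.596,.202,.02,2.647)
E
```

```text
n 2 len 0.0038 wid 0.0 yaw -1.0099 ctr [0.4212 0.4032] c by ends 0.09817758910913407 z med 0.0357
97 ((0.5816779732704163, -0.032503485679626465), 0.02534629963338375) [ 0.58062153 -0.03363869]
pos [0.5902 0.2055 0.2069] head 2.643 tilt 0.0149 F [-0.8 -0.8 -0.1] q [-0.03, 0.81, -0.71, 1.57, 0.59, 0.99, 0.15] d [ 0.0058 -0.0035 -0.1869] dh 0.004
[-0.002, -0.0, 0.047, -0.001]
[-0.002, -0.0, 0.047, -0.001]
[-0.002, -0.0, 0.047, -0.001]
[-0.002, -0.0, 0.047, -0.001]
```

View pics/c3.png

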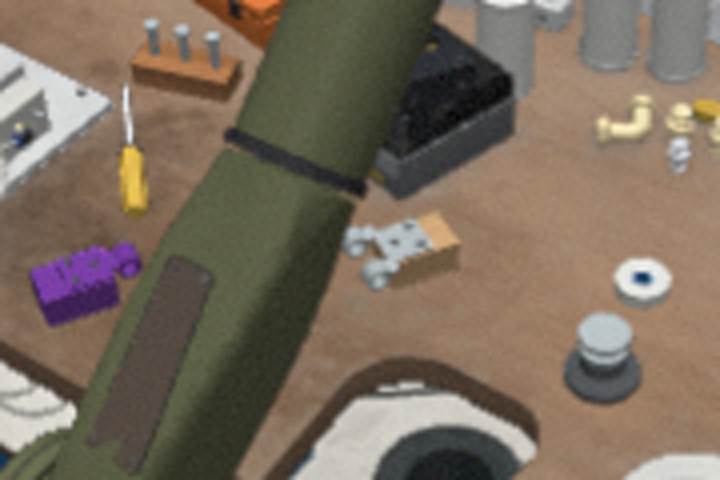

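View pics/top1.png

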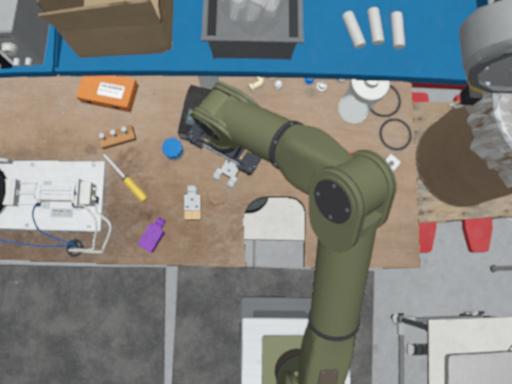

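```bash
python3 - <<'E'
from h import *
s=load('scene1')
c,y,m=block(s,(.60,.2),.028,.055,sgn=-1);refine(s,c,y,m,-1)
# jack ellipse by colour
hsv=cv2.cvtColor(s['frame'],cv2.COLOR_RGB2HSV);m=cv2.inRange(hsv,(0,0,150),(180,45,255));w=np.zeros_like(m);w[190:225,285:320]=1;m*=w
cs,_=cv2.findContours(m,cv2.RETR_EXTERNAL,cv2.CHAIN_APPROX_NONE);c=max(cs,key=cv2.contourArea)
print(cv2.boundingRect(c));
E
```

```text
n 254 len 0.0994 wid 0.0689 yaw -0.5326 ctr [0.6031 0.1918] c by ends -0.00260310977868395 z med 0.0375
rect c [0.6034 0.1933] wh 0.0648 0.0709 ang [ 1.047 -0.523]
side slopes [0.092 0.035] offsets [ 0.0225 -0.025 ]
(294, 198, 14, 13)
```

play_rows --targets '[{"jaw": 0,"dx": -0.001,"dy": 0,"dz": 0.04,"yaw": 0},{"jaw": 0,"dx": -0.001,"dy": 0,"dz": 0.04,"yaw": 0},{"jaw": 0,"dx": -0.001,"dy": 0,"dz": 0.03,"yaw": 0},{"jaw": 0,"dx": 0,"dy": 0,"dz": 0.01,"yaw": 0},{"jaw": 0,"dx": 0,"dy": 0,"dz": 0,"yaw": 0}]'

```text
clock: 3.2
tool_pos: [0.5934, 0.1956, 0.086]
eef_rot: [0.252, 0.968, -0.001, -0.005]
contact_force: [-0.5, -0.1, 0.5]
opening: 1.004
```

```bash
python3 - <<'E'
from h import *
s=snap('scene','scene2')
im=cv2.cvtColor(s['frame'],cv2.COLOR_RGB2BGR)[120:220,170:320];cv2.imwrite('pics/c4.png',cv2.resize(im,None,fx=5,fy=5,interpolation=cv2.INTER_CUBIC))
go(.596,.202,.02,2.647)
E
```

```text
pos [0.5938 0.1957 0.0867] head 2.6315 tilt 0.0084 F [-0.5 -0.5 -0.3] q [-0.07, 0.96, -0.61, 1.66, 0.72, 0.78, 0.05] d [ 0.0022  0.0063 -0.0667] dh 0.015
[0.001, 0.003, 0.033, -0.008]
[0.001, 0.003, 0.033, -0.008]
```

View pics/c4.png

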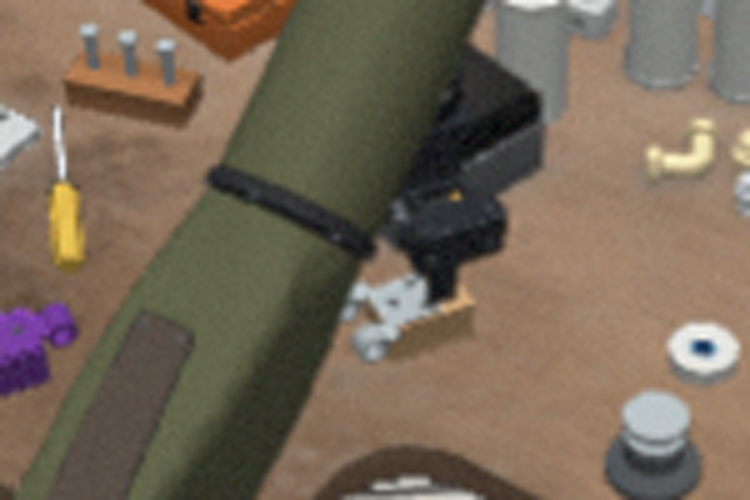

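play_rows --targets '[{"jaw": 0,"dx": 0,"dy": 0.003,"dz": 0.025,"yaw": 0},{"jaw": 0,"dx": -0.001,"dy": 0.001,"dz": 0.025,"yaw": 0},{"jaw": 0,"dx": 0,"dy": 0,"dz": 0.015,"yaw": 0},{"jaw": 0,"dx": 0,"dy": 0,"dz": 0.005,"yaw": 0},{"jaw": 0,"dx": 0,"dy": 0,"dz": 0,"yaw": 0}]'

```text
clock: 3.75
tool_pos: [0.6024, 0.2, 0.0237]
eef_rot: [0.254, 0.967, 0.004, 0.002]
contact_force: [1.0, 0.4, 0.4]
opening: 1.001
```

```bash
python3 - <<'E'
from h import *
go(.5963,.199,.008,2.63)
E
```

```text
pos [0.6024 0.2    0.0237] head 2.6271 tilt 0.0084 F [1.  0.4 0.4] q [-0.1, 1.04, -0.55, 1.65, 0.8, 0.67, -0.01] d [-0.0061 -0.001  -0.0157] dh 0.003
[0.005, -0.004, 0.016, -0.003]
```

play_rows --targets '[{"jaw": 0,"dx": 0.003,"dy": -0.002,"dz": 0.007,"yaw": 0},{"jaw": 0,"dx": 0.002,"dy": -0.001,"dz": 0.005,"yaw": 0},{"jaw": 0,"dx": 0,"dy": 0,"dz": 0.002,"yaw": 0},{"jaw": 0,"dx": 0,"dy": 0,"dz": 0,"yaw": 0},{"jaw": 0,"dx": 0,"dy": 0,"dz": 0,"yaw": 0}]'

```text
clock: 4.25
tool_pos: [0.5977, 0.201, 0.0119]
eef_rot: [0.254, 0.967, 0.005, 0.003]
contact_force: [-0.4, 0.3, 0.0]
opening: 1.004
```

```bash
python3 - <<'E'
from h import *
go(.5963,.199,.008,2.63)
E
```

```text
pos [0.5977 0.201  0.0119] head 2.627 tilt 0.0128 F [-0.4  0.3  0. ] q [-0.11, 1.05, -0.53, 1.67, 0.82, 0.63, -0.04] d [-0.0014 -0.002  -0.0039] dh 0.003
[0.0, -0.002, 0.004, -0.003]
```

play_rows --targets '[{"jaw": 0,"dx": 0,"dy": -0.001,"dz": 0.004,"yaw": 0},{"jaw": 1,"dx": 0,"dy": 0,"dz": 0.001,"yaw": 0},{"jaw": 1,"dx": 0,"dy": 0,"dz": 0,"yaw": 0},{"jaw": 1,"dx": 0,"dy": 0,"dz": 0,"yaw": 0},{"jaw": 1,"dx": 0,"dy": 0,"dz": 0,"yaw": 0}]' --squeeze 25

```text
clock: 4.75
tool_pos: [0.5976, 0.2002, 0.0067]
eef_rot: [0.255, 0.967, 0.006, 0.004]
contact_force: [0.6, 0.5, -0.6]
opening: 0.662
```

play_rows --targets '[{"jaw": 1,"dx": 0,"dy": 0,"dz": 0,"yaw": 0},{"jaw": 1,"dx": 0,"dy": 0,"dz": 0,"yaw": 0},{"jaw": 1,"dx": 0,"dy": 0,"dz": 0,"yaw": 0},{"jaw": 1,"dx": 0,"dy": 0,"dz": 0,"yaw": 0},{"jaw": 1,"dx": 0,"dy": 0,"dz": 0,"yaw": 0}]'

```text
clock: 5.25
tool_pos: [0.5978, 0.2004, 0.0068]
eef_rot: [0.255, 0.967, 0.006, 0.004]
contact_force: [-0.5, -0.4, -0.6]
opening: 0.545
```

```bash
python3 - <<'E'
from h import *
st=r.get_state();print(st['moment'],st['opening']*.088)
go(.5963,.199,.11,2.63)
E
```

```text
[ 0.04320264 -0.12068753 -0.05722232] 0.047937885118420315
pos [0.5978 0.2004 0.0068] head 2.6265 tilt 0.0139 F [-0.5 -0.4 -0.6] q [-0.11, 1.06, -0.52, 1.67, 0.82, 0.62, -0.05] d [-0.0015 -0.0014  0.1032] dh 0.003
[0.0, -0.001, -0.034, -0.001]
[0.0, -0.001, -0.034, -0.001]
[0.0, -0.001, -0.034, -0.001]
```

play_rows --targets '[{"jaw": 1,"dx": 0,"dy": 0,"dz": -0.02,"yaw": 0},{"jaw": 1,"dx": 0,"dy": 0,"dz": -0.035,"yaw": 0},{"jaw": 1,"dx": 0,"dy": 0,"dz": -0.035,"yaw": 0},{"jaw": 1,"dx": 0,"dy": 0,"dz": -0.03,"yaw": 0},{"jaw": 1,"dx": 0,"dy": 0,"dz": 0,"yaw": 0}]'

```text
clock: 5.75
tool_pos: [0.594, 0.1977, 0.1274]
eef_rot: [0.254, 0.967, 0.003, 0.001]
contact_force: [0.2, 0.6, -2.9]
opening: 0.549
```

play_rows --targets '[{"jaw": 1,"dx": 0,"dy": 0,"dz": 0,"yaw": 0},{"jaw": 1,"dx": 0,"dy": 0,"dz": 0,"yaw": 0},{"jaw": 1,"dx": 0,"dy": 0,"dz": 0,"yaw": 0},{"jaw": 1,"dx": 0,"dy": 0,"dz": 0,"yaw": 0},{"jaw": 1,"dx": 0,"dy": 0,"dz": 0,"yaw": 0}]'

```text
clock: 6.25
tool_pos: [0.591, 0.1952, 0.1216]
eef_rot: [0.254, 0.967, -0.001, -0.003]
contact_force: [-0.4, 0.2, -1.8]
opening: 0.543
```

```bash
python3 - <<'E'
from h import *
s=snap('scene','scene3');t=snap('top','top3')
st=r.get_state();Rm=R.from_quat(st['eef_rot']);print('M tool',Rm.inv().apply(st['moment']),'F',st['contact_force'])
im=cv2.cvtColor(s['frame'],cv2.COLOR_RGB2BGR)[120:220,170:320];im2=cv2.cvtColor(t['frame'],cv2.COLOR_RGB2BGR)[110:210,180:330]
cv2.imwrite('pics/c5.png',cv2.resize(np.vstack([im,im2]),None,fx=3,fy=3,interpolation=cv2.INTER_CUBIC))
go(.578,-.030,.13,3.14)
E
```

```text
M tool [-0.03656873 -0.07721116 -0.00912501] F [ 0.09196827  0.15705317 -1.66704821]
pos [0.5912 0.1953 0.1218] head 2.6278 tilt 0.005 F [ 0.1  0.2 -1.7] q [-0.05, 0.91, -0.64, 1.65, 0.69, 0.83, 0.07] d [-0.0132 -0.2253  0.0082] dh 0.512
[-0.02, -0.041, -0.002, -0.102]
[-0.016, -0.042, -0.002, -0.102]
[-0.011, -0.044, -0.002, -0.102]
[-0.007, -0.045, -0.002, -0.102]
[-0.002, -0.045, -0.002, -0.102]
```

View pics/c5.png

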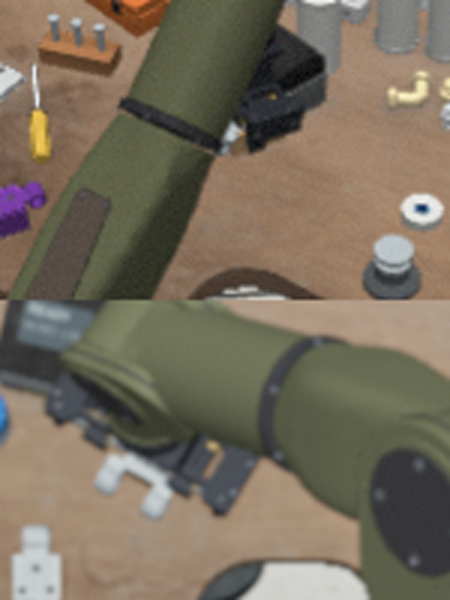

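```bash
python3 - <<'E'
from h import *
L=[]
for i in range(10):
    s=r.snapshot('top');st=r.get_state();Rm=R.from_quat(st['eef_rot']);L.append(np.r_[Rm.inv().apply(st['moment']),Rm.inv().apply(st['contact_force'])])
L=np.array(L);print(L.mean(0).round(3),L.std(0).round(3))
t=s;C=cloud(t)
m=(C[...,2]>.14)&(C[...,2]<.18)
block(t,(.57,.21),.13,.175,sgn=-1)
E
```

```text
[-0.077 -0.101 -0.     0.127 -0.019  2.116] [0.024 0.032 0.034 0.499 0.47  0.196]
n 245 len 0.0659 wid 0.0411 yaw 1.0385 ctr [0.5644 0.2268] c by ends -0.036080194314216364 z med 0.157
```

```bash
python3 - <<'E'
from h import *
t=load('top3');C=cloud(t)
hsv=cv2.cvtColor(t['frame'],cv2.COLOR_RGB2HSV)
m=(cv2.inRange(hsv,(0,0,120),(180,45,255))>0)&(C[...,2]>.11)&(C[...,2]<.17)&(np.hypot(C[...,0]-.55,C[...,1]-.22)<.06)
P=C[m];print(len(P),P.min(0),P.max(0))
y=2.627-np.pi;a=np.array([np.cos(y),np.sin(y)]);b=np.array([-a[1],a[0]])
st=np.array([.5912,.1953]);L=np.c_[(P[:,:2]-st)@a,(P[:,:2]-st)@b,P[:,2]]
print('local wrt tcp: x',np.percentile(L[:,0],[0,2,98]).round(4),'y',np.percentile(L[:,1],[1,99]).round(4))
im=np.zeros((60,60),int)
for lo in np.arange(-.075,-.02,.004):
    k=(L[:,0]>lo)&(L[:,0]<lo+.004)
    if k.sum():print(round(lo,3),k.sum(),L[k,1].min().round(3),L[k,1].max().round(3),np.median(L[k,2]).round(3), np.sort(L[k,1]).round(3)[::3])
E
```

```text
239 [0.52422632 0.18138381 0.1256736 ] [0.58548129 0.25059917 0.1648098 ]
local wrt tcp: x [-0.0598 -0.0586 -0.02  ] y [-0.034   0.0318]
-0.063 2 0.02 0.027 0.144 [0.02]
-0.059 24 -0.033 0.031 0.154 [-0.033 -0.029 -0.024 -0.02   0.017  0.021  0.025  0.03 ]
-0.055 24 -0.034 0.031 0.156 [-0.034 -0.031 -0.027 -0.021 -0.018  0.017  0.023  0.027]
-0.051 20 -0.034 0.031 0.159 [-0.034 -0.031 -0.025 -0.019  0.018  0.023  0.029]
-0.047 19 -0.033 0.032 0.159 [-0.033 -0.026 -0.02   0.015  0.018  0.024  0.032]
-0.043 22 -0.034 0.032 0.158 [-0.034 -0.031 -0.026 -0.017  0.016  0.021  0.026  0.032]
-0.039 17 -0.034 0.029 0.155 [-0.034 -0.029 -0.022 -0.017  0.022  0.027]
-0.035 21 -0.033 0.033 0.155 [-0.033 -0.028 -0.022  0.016  0.019  0.024  0.03 ]
-0.031 38 -0.033 0.032 0.154 [-0.033 -0.023 -0.017 -0.012 -0.007 -0.003  0.003  0.007  0.013  0.015
  0.017  0.022  0.028]
-0.027 27 -0.024 0.032 0.154 [-0.024 -0.018 -0.014 -0.008 -0.005  0.005  0.011  0.015  0.023]
-0.023 24 -0.022 0.021 0.155 [-0.022 -0.018 -0.009 -0.003  0.001  0.007  0.011  0.017]
```

play_rows --targets '[{"jaw": 1,"dx": -0.018,"dy": -0.038,"dz": 0,"yaw": -0.1},{"jaw": 1,"dx": -0.014,"dy": -0.04,"dz": 0,"yaw": -0.1},{"jaw": 1,"dx": -0.01,"dy": -0.042,"dz": 0,"yaw": -0.1},{"jaw": 1,"dx": -0.006,"dy": -0.042,"dz": 0,"yaw": -0.1},{"jaw": 1,"dx": -0.002,"dy": -0.042,"dz": 0,"yaw": -0.1}]'

```text
clock: 7.35
tool_pos: [0.5792, -0.0104, 0.1231]
eef_rot: [-0.01, 1.0, 0.005, 0.001]
contact_force: [-0.0, -1.4, -1.8]
opening: 0.544
```

```bash
python3 - <<'E'
from h import *
go(.583,-.028,.11,3.1416)
E
```

```text
pos [ 0.5792 -0.0104  0.1231] head -3.121 tilt 0.011 F [-0.  -1.4 -1.8] q [0.38, 0.9, -0.79, 1.79, 0.84, 0.82, 0.76] d [ 0.0038 -0.0176 -0.0131] dh -0.021
[-0.003, -0.018, 0.013, 0.021]
```

play_rows --targets '[{"jaw": 1,"dx": -0.002,"dy": -0.008,"dz": 0.005,"yaw": 0.01},{"jaw": 1,"dx": -0.002,"dy": -0.008,"dz": 0.005,"yaw": 0.01},{"jaw": 1,"dx": 0,"dy": 0,"dz": 0.003,"yaw": 0},{"jaw": 1,"dx": 0,"dy": 0,"dz": 0,"yaw": 0},{"jaw": 1,"dx": 0,"dy": 0,"dz": 0,"yaw": 0}]'

```text
clock: 7.85
tool_pos: [0.5833, -0.0341, 0.1084]
eef_rot: [0.005, 1.0, 0.003, 0.0]
contact_force: [0.1, -0.5, -3.3]
opening: 0.544
```

```bash
python3 - <<'E'
from h import *
s=snap('scene','scene4');t=snap('top','top4')
im=cv2.cvtColor(s['frame'],cv2.COLOR_RGB2BGR)[140:240,230:380];im2=cv2.cvtColor(t['frame'],cv2.COLOR_RGB2BGR)[120:220,230:380]
cv2.imwrite('pics/c6.png',cv2.resize(np.vstack([im,im2]),None,fx=3,fy=3,interpolation=cv2.INTER_CUBIC))
go(.5835,-.028,.07,3.1416)
E
```

```text
pos [ 0.5834 -0.0336  0.1086] head 3.1324 tilt 0.0067 F [ 0.4 -0.5 -2.2] q [0.4, 0.92, -0.77, 1.78, 0.86, 0.81, 0.76] d [ 0.0001  0.0056 -0.0386] dh 0.009
[-0.0, 0.006, 0.039, -0.009]
```

View pics/c6.png

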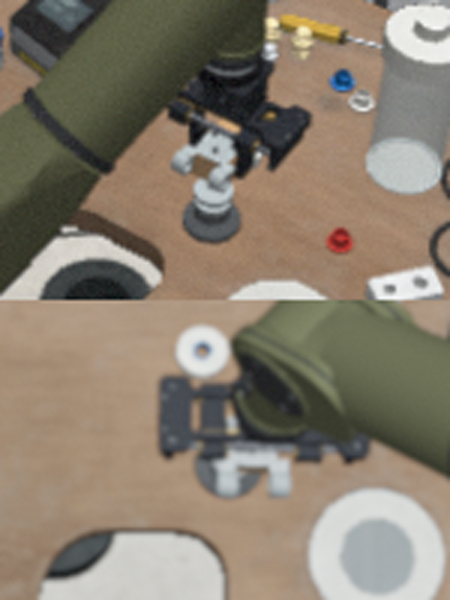

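```bash
cat >> h.py <<'E'
def knuck(f,tcp,yaw,z0,z1,rad=.06,off=-.047,vmin=110):
    t=load(f);C=cloud(t);hsv=cv2.cvtColor(t['frame'],cv2.COLOR_RGB2HSV)
    a=np.array([np.cos(yaw),np.sin(yaw)]);b=np.array([-a[1],a[0]]);c=np.array(tcp)+a*off
    m=(cv2.inRange(hsv,(0,0,vmin),(180,50,255))>0)&(C[...,2]>z0)&(C[...,2]<z1)&(np.hypot(C[...,0]-c[0],C[...,1]-c[1])<rad)
    P=C[m];L=np.c_[(P[:,:2]-tcp)@a,(P[:,:2]-tcp)@b,P[:,2]];k=L[:,0]<off+.008;K=L[k]
    print(f,len(P),'xmin',np.percentile(L[:,0],[0,2]).round(4),'knuckle y ext',np.percentile(K[:,1],[1,99]).round(4) if k.any() else None,'mid',np.mean(np.percentile(K[:,1],[1,99])).round(4),'inner',K[K[:,1]<0,1].max().round(4),K[K[:,1]>0,1].min().round(4),'zmax',np.percentile(P[:,2],[50,98]).round(4))
E
python3 - <<'E'
from h import *
for f in('top4','scene4'): knuck(f,(.5834,-.0336),-.009,.105,.155)
E
```

```text
top4 277 xmin [-0.06   -0.0581] knuckle y ext [-0.0338  0.0324] mid -0.0007 inner -0.0167 0.0161 zmax [0.1422 0.1489]
scene4 215 xmin [-0.0624 -0.0588] knuckle y ext [-0.0393  0.0278] mid -0.0058 inner -0.0172 0.0101 zmax [0.1404 0.1484]
```

play_rows --targets '[{"jaw": 1,"dx": 0,"dy": 0.003,"dz": 0.01,"yaw": -0.005},{"jaw": 1,"dx": 0,"dy": 0.002,"dz": 0.01,"yaw": -0.004},{"jaw": 1,"dx": 0,"dy": 0.001,"dz": 0.008,"yaw": 0},{"jaw": 1,"dx": 0,"dy": 0,"dz": 0.002,"yaw": 0},{"jaw": 1,"dx": 0,"dy": 0,"dz": 0,"yaw": 0}]'

```text
clock: 8.45
tool_pos: [0.5833, -0.0239, 0.0758]
eef_rot: [-0.002, 1.0, 0.004, 0.0]
contact_force: [0.5, -0.9, -2.5]
opening: 0.534
```

```bash
python3 - <<'E'
from h import *
go(.5835,-.0275,.0675,3.1416)
E
```

```text
pos [ 0.5833 -0.0239  0.0758] head -3.1367 tilt 0.0079 F [ 0.5 -0.9 -2.5] q [0.37, 0.97, -0.73, 1.79, 0.92, 0.75, 0.72] d [ 0.0002 -0.0036 -0.0083] dh -0.005
[-0.0, -0.004, 0.008, 0.005]
```

play_rows --targets '[{"jaw": 1,"dx": 0,"dy": -0.0015,"dz": 0.003,"yaw": 0},{"jaw": 1,"dx": 0,"dy": -0.001,"dz": 0.002,"yaw": 0},{"jaw": 1,"dx": 0,"dy": 0,"dz": 0.001,"yaw": 0},{"jaw": 1,"dx": 0,"dy": 0,"dz": 0,"yaw": 0},{"jaw": 1,"dx": 0,"dy": 0,"dz": 0,"yaw": 0}]'

```text
clock: 8.95
tool_pos: [0.5837, -0.0272, 0.0697]
eef_rot: [-0.002, 1.0, 0.004, 0.001]
contact_force: [-0.3, -0.5, -2.7]
opening: 0.543
```

```bash
python3 - <<'E'
from h import *
go(.5835,-.0275,.0675,3.1416)
E
```

```text
pos [ 0.5837 -0.0272  0.0697] head -3.1379 tilt 0.0077 F [-0.3 -0.5 -2.7] q [0.37, 0.98, -0.72, 1.8, 0.93, 0.74, 0.71] d [-0.0002 -0.0003 -0.0022] dh -0.004
[0.0, -0.0, 0.002, 0.004]
```

play_rows --targets '[{"jaw": 1,"dx": 0,"dy": 0,"dz": 0.0015,"yaw": 0},{"jaw": 1,"dx": 0,"dy": 0,"dz": 0.001,"yaw": 0},{"jaw": 1,"dx": 0,"dy": 0,"dz": 0.0005,"yaw": 0},{"jaw": 1,"dx": 0,"dy": 0,"dz": 0,"yaw": 0},{"jaw": 1,"dx": 0,"dy": 0,"dz": 0,"yaw": 0}]'

```text
clock: 9.45
tool_pos: [0.584, -0.0272, 0.0669]
eef_rot: [-0.002, 1.0, 0.004, 0.001]
contact_force: [-0.1, 0.7, -1.6]
opening: 0.541
```

```bash
python3 - <<'E'
from h import *
s=snap('scene','scene5');t=snap('top','top5')
go(.5835,-.0275,.0675,3.1416)
for f in('top5','scene5'): knuck(f,(.5834,-.0272),0,.065,.115)
E
```

```text
pos [ 0.584  -0.0272  0.0669] head -3.1381 tilt 0.008 F [-1.1 -0.  -1.8] q [0.37, 0.98, -0.72, 1.8, 0.93, 0.74, 0.71] d [-0.0005 -0.0003  0.0006] dh -0.003
[0.001, -0.0, -0.001, 0.003]
top5 243 xmin [-0.0601 -0.0575] knuckle y ext [-0.033   0.0319] mid -0.0006 inner -0.0177 0.0156 zmax [0.1008 0.1091]
scene5 200 xmin [-0.0613 -0.0585] knuckle y ext [-0.0393  0.0272] mid -0.0061 inner -0.022 0.0089 zmax [0.098  0.1069]
```

play_rows --targets '[{"jaw": 1,"dx": 0,"dy": 0,"dz": 0.0015,"yaw": 0},{"jaw": 1,"dx": 0,"dy": 0,"dz": 0,"yaw": 0},{"jaw": 1,"dx": 0,"dy": 0,"dz": 0,"yaw": 0},{"jaw": 0.39,"dx": 0,"dy": 0,"dz": 0,"yaw": 0},{"jaw": 0.39,"dx": 0,"dy": 0,"dz": 0,"yaw": 0}]' --squeeze 10

```text
clock: 10.05
tool_pos: [0.5848, -0.0268, 0.067]
eef_rot: [-0.002, 1.0, 0.004, 0.002]
contact_force: [-0.5, 0.6, -0.3]
opening: 0.609
```

```bash
python3 - <<'E'
from h import *
s=snap('scene','scene6');t=snap('top','top6')
go(.5835,-.0275,.0675,3.1416)
print(r.get_state()['opening'])
for f in('top6','scene6'): knuck(f,(.584,-.0272),0,.065,.115)
im=cv2.cvtColor(s['frame'],cv2.COLOR_RGB2BGR)[150:230,250:370];im2=cv2.cvtColor(t['frame'],cv2.COLOR_RGB2BGR)[130:210,250:370]
cv2.imwrite('pics/c7.png',cv2.resize(np.vstack([im,im2]),None,fx=3.5,fy=3.5,interpolation=cv2.INTER_CUBIC))
E
```

```text
pos [ 0.5847 -0.0268  0.067 ] head -3.1376 tilt 0.0085 F [ 0.2 -0.8  0.1] q [0.37, 0.98, -0.72, 1.8, 0.93, 0.74, 0.71] d [-0.0012 -0.0007  0.0005] dh -0.004
[0.001, -0.001, -0.001, 0.004]
0.6124758408489961
top6 253 xmin [-0.0589 -0.0576] knuckle y ext [-0.0327  0.0317] mid -0.0005 inner -0.0169 0.0155 zmax [0.1005 0.1087]
scene6 206 xmin [-0.0608 -0.0589] knuckle y ext [-0.0384  0.027 ] mid -0.0057 inner -0.0212 0.0112 zmax [0.0992 0.1075]
```

View pics/c7.png

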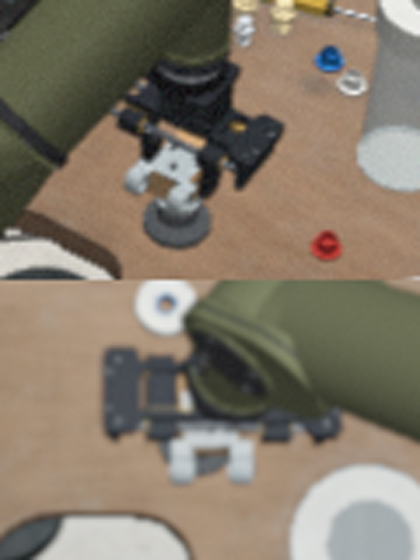

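play_rows --targets '[{"jaw": 0.1,"dx": 0,"dy": 0,"dz": 0,"yaw": 0},{"jaw": 0.1,"dx": 0,"dy": 0,"dz": 0,"yaw": 0},{"jaw": 0.1,"dx": 0,"dy": 0,"dz": 0,"yaw": 0},{"jaw": 0.1,"dx": 0,"dy": 0,"dz": -0.01,"yaw": 0},{"jaw": 0.1,"dx": 0,"dy": 0,"dz": -0.03,"yaw": 0}]'

```text
clock: 10.65
tool_pos: [0.5822, -0.0276, 0.1052]
eef_rot: [-0.002, 1.0, 0.003, -0.001]
contact_force: [0.3, -0.4, 0.4]
opening: 0.901
```

play_rows --targets '[{"jaw": 0,"dx": 0,"dy": 0,"dz": -0.04,"yaw": 0},{"jaw": 0,"dx": 0,"dy": 0,"dz": -0.04,"yaw": 0},{"jaw": 0,"dx": 0,"dy": 0,"dz": -0.02,"yaw": 0},{"jaw": 0,"dx": 0.02,"dy": 0.03,"dz": 0,"yaw": 0},{"jaw": 0,"dx": 0.02,"dy": 0.04,"dz": 0,"yaw": 0}]'

```text
clock: 11.15
tool_pos: [0.5459, 0.038, 0.2158]
eef_rot: [0.004, 1.0, 0.003, 0.004]
contact_force: [0.1, 0.7, 0.2]
opening: 0.999
```

```bash
python3 - <<'E'
from h import *
s=snap('scene','scene7');t=snap('top','top7')
for f in('top7','scene7'): knuck(f,(.584,-.0272),0,.065,.115)
go(.478,.312,.2,3.1416+.035)
im=cv2.cvtColor(s['frame'],cv2.COLOR_RGB2BGR)[150:230,250:370];im2=cv2.cvtColor(t['frame'],cv2.COLOR_RGB2BGR)[130:210,250:370]
cv2.imwrite('pics/c8.png',cv2.resize(np.vstack([im,im2]),None,fx=3.5,fy=3.5,interpolation=cv2.INTER_CUBIC))
E
```

```text
top7 120 xmin [-0.0588 -0.058 ] knuckle y ext [-0.0327  0.0322] mid -0.0003 inner -0.0169 0.0157 zmax [0.1016 0.1105]
scene7 209 xmin [-0.0594 -0.0574] knuckle y ext [-0.0385  0.0281] mid -0.0052 inner -0.0211 0.0108 zmax [0.0987 0.1066]
pos [0.5436 0.0454 0.2169] head -3.1352 tilt 0.0125 F [-0.7  0.1  0.9] q [0.34, 0.74, -0.88, 1.82, 0.7, 0.92, 0.72] d [-0.0656  0.2666 -0.0169] dh 0.029
[0.011, 0.045, 0.003, -0.005]
[0.01, 0.045, 0.003, -0.005]
[0.01, 0.045, 0.003, -0.005]
[0.01, 0.045, 0.003, -0.005]
[0.01, 0.045, 0.003, -0.005]
[0.01, 0.045, 0.003, -0.005]
```

View pics/c8.png

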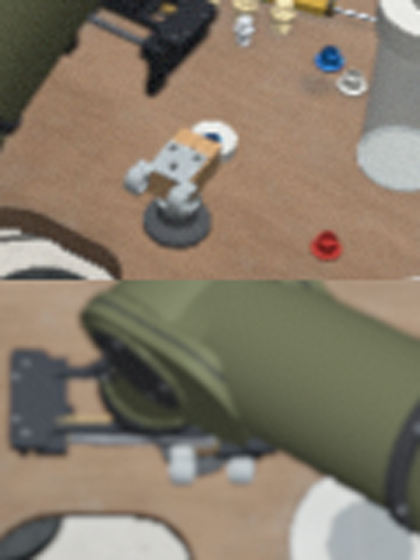

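play_rows --targets '[{"jaw": 0,"dx": 0.012,"dy": 0.044,"dz": 0,"yaw": -0.005},{"jaw": 0,"dx": 0.012,"dy": 0.044,"dz": 0,"yaw": -0.005},{"jaw": 0,"dx": 0.012,"dy": 0.044,"dz": 0,"yaw": -0.005},{"jaw": 0,"dx": 0.012,"dy": 0.044,"dz": 0,"yaw": -0.005},{"jaw": 0,"dx": 0.01,"dy": 0.04,"dz": 0,"yaw": -0.005}]'

```text
clock: 11.75
tool_pos: [0.4853, 0.2564, 0.2196]
eef_rot: [-0.009, 1.0, 0.002, 0.005]
contact_force: [1.2, 0.8, 0.6]
opening: 1.002
```

```bash
python3 - <<'E'
from h import *
go(.478,.312,.1,3.1416+.035)
E
```

```text
pos [0.4853 0.2564 0.2196] head -3.123 tilt 0.0107 F [1.2 0.8 0.6] q [-0.08, 0.73, -0.85, 1.81, 0.69, 0.91, 0.35] d [-0.0073  0.0556 -0.1196] dh 0.016
[0.002, 0.019, 0.04, -0.005]
[0.002, 0.019, 0.04, -0.005]
[0.002, 0.019, 0.04, -0.005]
```

play_rows --targets '[{"jaw": 0,"dx": 0.002,"dy": 0.022,"dz": 0.015,"yaw": -0.005},{"jaw": 0,"dx": 0.002,"dy": 0.02,"dz": 0.03,"yaw": -0.005},{"jaw": 0,"dx": 0.001,"dy": 0.004,"dz": 0.03,"yaw": -0.005},{"jaw": 0,"dx": 0,"dy": 0,"dz": 0.03,"yaw": 0},{"jaw": 0,"dx": 0,"dy": 0,"dz": 0,"yaw": 0}]'

```text
clock: 12.25
tool_pos: [0.4789, 0.3155, 0.1167]
eef_rot: [-0.024, 1.0, 0.007, 0.008]
contact_force: [-1.2, -1.1, 0.5]
opening: 1.0
```

```bash
python3 - <<'E'
from h import *
s=snap('scene','scene8');t=snap('top','top8')
block(t,(.485,.312),.03,.055)
im=cv2.cvtColor(s['frame'],cv2.COLOR_RGB2BGR)[130:230,150:300];im2=cv2.cvtColor(t['frame'],cv2.COLOR_RGB2BGR)[140:240,130:280]
cv2.imwrite('pics/c9.png',cv2.resize(np.vstack([im,im2]),None,fx=3,fy=3,interpolation=cv2.INTER_CUBIC))
go(.478,.312,.03,3.1416+.035)
E
```

```text
n 192 len 0.0476 wid 0.0369 yaw -1.4191 ctr [0.4524 0.3259] c by ends 0.054433288418940524 z med 0.0371
pos [0.4804 0.3172 0.1201] head -3.0957 tilt 0.027 F [-0.2  1.9  0.2] q [-0.25, 0.88, -0.73, 1.83, 0.85, 0.75, 0.17] d [-0.0024 -0.0052 -0.0901] dh -0.011
[0.001, -0.003, 0.045, 0.005]
[0.001, -0.003, 0.045, 0.005]
```

View pics/c9.png

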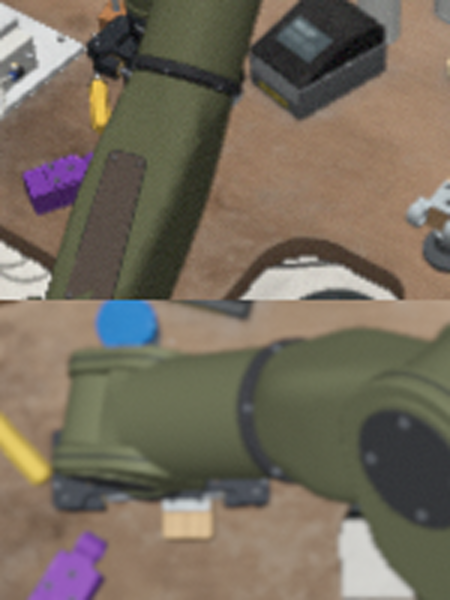

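play_rows --targets '[{"jaw": 0,"dx": 0,"dy": -0.002,"dz": 0.025,"yaw": 0.005},{"jaw": 0,"dx": 0,"dy": -0.002,"dz": 0.025,"yaw": 0.005},{"jaw": 0,"dx": 0,"dy": -0.001,"dz": 0.02,"yaw": 0},{"jaw": 0,"dx": 0,"dy": 0,"dz": 0.005,"yaw": 0},{"jaw": 0,"dx": 0,"dy": 0,"dz": 0,"yaw": 0}]'

```text
clock: 12.85
tool_pos: [0.4897, 0.3165, 0.0536]
eef_rot: [-0.015, 1.0, 0.014, 0.017]
contact_force: [-0.0, 1.4, 0.1]
opening: 1.003
```

```bash
python3 - <<'E'
from h import *
go(.478,.312,.007,3.1416+.035)
E
```

```text
pos [0.4897 0.3165 0.0536] head -3.112 tilt 0.0446 F [-0.   1.4  0.1] q [-0.3, 0.97, -0.63, 1.85, 0.98, 0.62, 0.05] d [-0.0117 -0.0045 -0.0466] dh 0.005
[0.006, -0.002, 0.023, -0.003]
[0.006, -0.002, 0.023, -0.003]
```

play_rows --targets '[{"jaw": 0,"dx": 0.006,"dy": -0.002,"dz": 0.008,"yaw": 0},{"jaw": 0,"dx": 0.005,"dy": -0.001,"dz": 0.01,"yaw": 0},{"jaw": 0,"dx": 0.003,"dy": 0,"dz": 0.01,"yaw": 0},{"jaw": 0,"dx": 0.001,"dy": 0,"dz": 0.002,"yaw": 0},{"jaw": 0,"dx": 0,"dy": 0,"dz": 0,"yaw": 0}]'

```text
clock: 13.35
tool_pos: [0.4805, 0.3173, 0.0299]
eef_rot: [-0.013, 0.999, 0.018, 0.022]
contact_force: [-0.3, 0.2, 1.3]
opening: 0.997
```

```bash
python3 - <<'E'
from h import *
go(.478,.312,.007,3.1416+.035)
Rm=R.from_quat(r.get_state()['eef_rot']).as_matrix();print(Rm.round(3))
E
```

```text
pos [0.4805 0.3173 0.0299] head -3.1154 tilt 0.0582 F [-0.3  0.2  1.3] q [-0.34, 0.99, -0.57, 1.89, 1.06, 0.54, -0.04] d [-0.0025 -0.0053 -0.0229] dh 0.009
[0.003, -0.005, 0.023, -0.009]
[[-0.999 -0.028  0.044]
 [-0.026  0.999  0.037]
 [-0.045  0.036 -0.998]]
```

play_rows --targets '[{"jaw": 0,"dx": 0.002,"dy": -0.003,"dz": 0.009,"yaw": 0},{"jaw": 0,"dx": 0.002,"dy": -0.002,"dz": 0.008,"yaw": 0},{"jaw": 0,"dx": 0.001,"dy": -0.001,"dz": 0.004,"yaw": 0},{"jaw": 0,"dx": 0,"dy": 0,"dz": 0,"yaw": 0},{"jaw": 0,"dx": 0,"dy": 0,"dz": 0,"yaw": 0}]'

```text
clock: 13.85
tool_pos: [0.4773, 0.3119, 0.0075]
eef_rot: [-0.013, 0.999, 0.019, 0.023]
contact_force: [0.5, -0.1, 0.2]
opening: 1.004
```

```bash
python3 - <<'E'
from h import *
s=snap('top','top9')
go(.478,.312,.007,3.1416+.035)
im2=cv2.cvtColor(s['frame'],cv2.COLOR_RGB2BGR)[140:240,130:280]
cv2.imwrite('pics/c10.png',cv2.resize(im2,None,fx=4,fy=4,interpolation=cv2.INTER_CUBIC))
C=cloud(s);hsv=cv2.cvtColor(s['frame'],cv2.COLOR_RGB2HSV)
m=(C[...,2]>.028)&(C[...,2]<.05)&(abs(C[...,0]-.455)<.04)&(abs(C[...,1]-.312)<.035)&(hsv[...,1]<140)&(hsv[...,2]>110)
P=C[m];print(m.sum(),np.percentile(P,[1,99],axis=0).round(4))
E
```

```text
pos [0.4773 0.3119 0.0076] head -3.1162 tilt 0.0598 F [-1.1  0.3 -0.6] q [-0.36, 1.01, -0.52, 1.91, 1.13, 0.48, -0.11] d [ 0.0007  0.0001 -0.0006] dh 0.01
[-0.001, 0.0, 0.001, -0.01]
63 [[0.4362 0.2881 0.0288]
 [0.4481 0.3329 0.0426]]
```

View pics/c10.png

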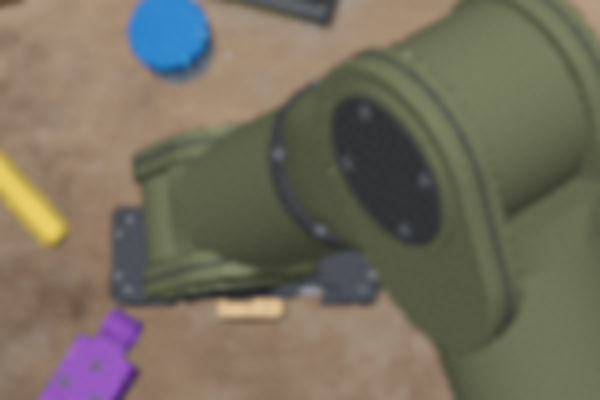

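play_rows --targets '[{"jaw": 1,"dx": 0,"dy": 0,"dz": 0,"yaw": 0},{"jaw": 1,"dx": 0,"dy": 0,"dz": 0,"yaw": 0},{"jaw": 1,"dx": 0,"dy": 0,"dz": 0,"yaw": 0},{"jaw": 1,"dx": 0,"dy": 0,"dz": 0,"yaw": 0},{"jaw": 1,"dx": 0,"dy": 0,"dz": 0,"yaw": 0}]' --squeeze 25

```text
clock: 14.4
tool_pos: [0.4778, 0.3128, 0.0083]
eef_rot: [-0.013, 0.999, 0.02, 0.024]
contact_force: [0.2, 0.3, -1.0]
opening: 0.572
```

play_rows --targets '[{"jaw": 1,"dx": 0,"dy": 0,"dz": 0,"yaw": 0},{"jaw": 1,"dx": 0,"dy": 0,"dz": 0,"yaw": 0},{"jaw": 1,"dx": 0,"dy": 0,"dz": 0,"yaw": 0},{"jaw": 1,"dx": 0,"dy": 0,"dz": -0.01,"yaw": 0},{"jaw": 1,"dx": 0,"dy": 0,"dz": -0.02,"yaw": 0}]'

```text
clock: 14.9
tool_pos: [0.4748, 0.3098, 0.0369]
eef_rot: [-0.013, 1.0, 0.018, 0.022]
contact_force: [1.0, 0.2, -2.5]
opening: 0.544
```

play_rows --targets '[{"jaw": 1,"dx": 0,"dy": 0,"dz": -0.03,"yaw": 0},{"jaw": 1,"dx": 0,"dy": 0,"dz": -0.04,"yaw": 0},{"jaw": 1,"dx": 0,"dy": 0,"dz": -0.04,"yaw": 0},{"jaw": 1,"dx": 0,"dy": 0,"dz": -0.02,"yaw": 0},{"jaw": 1,"dx": 0,"dy": 0,"dz": 0,"yaw": 0}]'

```text
clock: 15.4
tool_pos: [0.4673, 0.3033, 0.1742]
eef_rot: [-0.014, 1.0, 0.016, 0.021]
contact_force: [-0.5, 0.5, -3.2]
opening: 0.543
```

```bash
python3 - <<'E'
from h import *
s=snap('scene','scene10')
print(r.get_state()['opening'])
go(.43,-.027,.16,3.1416)
Rm=R.from_quat(r.get_state()['eef_rot']).as_matrix();print(Rm.round(3))
E
```

```text
0.5431400829146785
pos [0.467  0.3028 0.1729] head -3.1141 tilt 0.0507 F [-0.9 -0.3 -2.2] q [-0.21, 0.78, -0.78, 1.87, 0.79, 0.77, 0.18] d [-0.037  -0.3298 -0.0129] dh -0.028
[0.007, -0.047, 0.002, 0.004]
[0.006, -0.047, 0.002, 0.004]
[0.006, -0.047, 0.002, 0.004]
[0.006, -0.047, 0.002, 0.004]
[0.006, -0.047, 0.002, 0.004]
[0.006, -0.047, 0.002, 0.004]
[0.005, -0.047, 0.002, 0.004]
[[-0.999 -0.029  0.039]
 [-0.027  0.999  0.032]
 [-0.04   0.031 -0.999]]
```

play_rows --targets '[{"jaw": 1,"dx": 0.006,"dy": -0.04,"dz": 0,"yaw": 0.004},{"jaw": 1,"dx": 0.006,"dy": -0.045,"dz": 0,"yaw": 0.004},{"jaw": 1,"dx": 0.006,"dy": -0.045,"dz": 0,"yaw": 0.004},{"jaw": 1,"dx": 0.006,"dy": -0.045,"dz": 0,"yaw": 0.004},{"jaw": 1,"dx": 0.006,"dy": -0.045,"dz": 0,"yaw": 0.004}]'

```text
clock: 15.95
tool_pos: [0.4381, 0.0824, 0.1587]
eef_rot: [-0.009, 1.0, 0.019, 0.016]
contact_force: [1.9, -0.9, -2.7]
opening: 0.549
```

```bash
cat >> h.py <<'E'
def tl():
    Rm=R.from_quat(r.get_state()['eef_rot']).as_matrix();print('ztool',Rm[:,2].round(3),'y_z',Rm[2,1].round(3))
E
python3 - <<'E'
from h import *
go(.43,-.027,.14,3.1416);tl()
E
```

```text
pos [0.4381 0.0824 0.1587] head -3.1233 tilt 0.0499 F [ 1.9 -0.9 -2.7] q [0.2, 0.69, -0.75, 2.19, 0.91, 0.55, 0.36] d [-0.0081 -0.1094 -0.0187] dh -0.018
[0.003, -0.036, 0.006, 0.006]
[0.003, -0.036, 0.006, 0.006]
[0.003, -0.036, 0.006, 0.006]
ztool [ 0.031  0.039 -0.999] y_z 0.038
```

play_rows --targets '[{"jaw": 1,"dx": 0.002,"dy": -0.035,"dz": 0,"yaw": 0.005},{"jaw": 1,"dx": 0.002,"dy": -0.035,"dz": 0,"yaw": 0.005},{"jaw": 1,"dx": 0,"dy": -0.02,"dz": 0,"yaw": 0.005},{"jaw": 1,"dx": 0,"dy": 0,"dz": 0,"yaw": 0},{"jaw": 1,"dx": 0,"dy": 0,"dz": 0,"yaw": 0}]'

```text
clock: 16.45
tool_pos: [0.4266, -0.0209, 0.1481]
eef_rot: [0.004, 1.0, 0.016, 0.006]
contact_force: [0.6, 2.1, -1.3]
opening: 0.545
```

```bash
python3 - <<'E'
from h import *
s=snap('scene','scene11');t=snap('top','top11')
go(.43,-.027,.07,3.1416);tl()
im=cv2.cvtColor(s['frame'],cv2.COLOR_RGB2BGR)[150:250,230:380];im2=cv2.cvtColor(t['frame'],cv2.COLOR_RGB2BGR)[130:230,230:380]
cv2.imwrite('pics/c11.png',cv2.resize(np.vstack([im,im2]),None,fx=3,fy=3,interpolation=cv2.INTER_CUBIC))
E
```

```text
pos [ 0.4269 -0.0202  0.1485] head 3.1355 tilt 0.0338 F [-1.   0.7 -2. ] q [0.43, 0.7, -0.74, 2.22, 0.94, 0.54, 0.53] d [ 0.0031 -0.0068 -0.0785] dh 0.006
[-0.002, -0.003, 0.039, -0.003]
[-0.002, -0.003, 0.039, -0.003]
ztool [ 0.013  0.031 -0.999] y_z 0.031
```

View pics/c11.png

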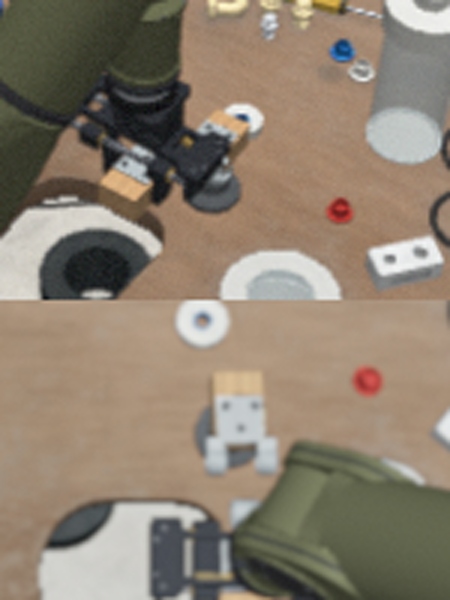

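```bash
python3 - <<'E'
from h import *
t=load('top11');C=cloud(t);hsv=cv2.cvtColor(t['frame'],cv2.COLOR_RGB2HSV)
c,y,m=block(t,(.58,-.028),.085,.115,sgn=-1);refine(t,c,y,m,-1)
knuck('top11',(.584,-.0272),0,.065,.115)
# rail knuckle
mm=(cv2.inRange(hsv,(0,0,110),(180,50,255))>0)&(C[...,2]>.15)&(C[...,2]<.2)&(np.hypot(C[...,0]-.47,C[...,1]+.02)<.05)
P=C[mm];print('rail light',mm.sum(),np.percentile(P,[0,2,50,98,100],axis=0).round(4).tolist())
for lo in np.arange(.44,.49,.005):
    k=(P[:,0]>lo)&(P[:,0]<lo+.005)
    if k.sum():print(round(lo,3),k.sum(),np.percentile(P[k],[0,100],axis=0)[:,1:].round(4).tolist())
# tail timber
mt=(hsv[...,0]>8)&(hsv[...,0]<25)&(hsv[...,1]>60)&(C[...,2]>.12)&(C[...,2]<.2)&(np.hypot(C[...,0]-.4,C[...,1]+.02)<.06)
P=C[mt];print('tail',mt.sum(),np.percentile(P,[1,50,99],axis=0).round(4).tolist())
s=load('scene11');C=cloud(s);hsv=cv2.cvtColor(s['frame'],cv2.COLOR_RGB2HSV)
mt=(C[...,2]>.11)&(C[...,2]<.19)&(np.hypot(C[...,0]-.4,C[...,1]+.02)<.06)&(hsv[...,1]>60)&(hsv[...,2]>130)
P=C[mt];print('tail scene',mt.sum(),np.percentile(P,[1,50,99],axis=0).round(4).tolist())
E
```

```text
n 568 len 0.1015 wid 0.0651 yaw 0.0179 ctr [ 0.5917 -0.0268] c by ends -0.0004781673700049588 z med 0.099
rect c [ 0.5922 -0.0285] wh 0.0714 0.0634 ang [ 0.004 -1.566]
side slopes [-0.002 -0.025] offsets [ 0.0239 -0.0225]
top11 411 xmin [-0.0584 -0.0575] knuckle y ext [-0.033   0.0321] mid -0.0004 inner -0.0171 0.016 zmax [0.1001 0.107 ]
rail light 61 [[0.4227, -0.0307, 0.1575], [0.4251, -0.0285, 0.1586], [0.4757, -0.0114, 0.1803], [0.4847, -0.001, 0.1856], [0.4882, -0.001, 0.1879]]
0.44 2 [[-0.0018, 0.1765], [-0.0012, 0.1812]]
0.445 3 [[-0.0048, 0.174], [-0.0013, 0.1803]]
0.46 1 [[-0.0094, 0.1801], [-0.0094, 0.1801]]
0.465 3 [[-0.0121, 0.1787], [-0.0094, 0.1805]]
0.47 10 [[-0.0176, 0.1618], [-0.0087, 0.1879]]
0.475 13 [[-0.025, 0.1578], [-0.0088, 0.1857]]
0.48 18 [[-0.0307, 0.1575], [-0.0094, 0.1847]]
0.485 1 [[-0.0105, 0.172], [-0.0105, 0.172]]
tail 129 [[0.3852, -0.0442, 0.1476], [0.3915, -0.0202, 0.1763], [0.402, 0.0026, 0.1823]]
tail scene 100 [[0.3866, -0.0488, 0.1425], [0.4001, -0.0252, 0.1762], [0.4196, 0.0093, 0.1813]]
```

play_rows --targets '[{"jaw": 1,"dx": 0,"dy": -0.002,"dz": 0.018,"yaw": 0},{"jaw": 1,"dx": 0,"dy": -0.002,"dz": 0.018,"yaw": 0},{"jaw": 1,"dx": 0,"dy": -0.002,"dz": 0.018,"yaw": 0},{"jaw": 1,"dx": 0,"dy": 0,"dz": 0.01,"yaw": 0},{"jaw": 1,"dx": 0,"dy": 0,"dz": 0,"yaw": 0}]'

```text
clock: 17.05
tool_pos: [0.4305, -0.015, 0.0827]
eef_rot: [-0.004, 1.0, 0.019, 0.009]
contact_force: [-0.2, -0.4, -1.6]
opening: 0.548
```

```bash
python3 - <<'E'
from h import *
go(.45,-.027,.07,3.1416);tl()
E
```

```text
pos [ 0.4305 -0.015   0.0827] head -3.1344 tilt 0.042 F [-0.2 -0.4 -1.6] q [0.29, 0.81, -0.55, 2.26, 1.25, 0.37, 0.26] d [ 0.0195 -0.012  -0.0127] dh -0.007
[-0.019, -0.012, 0.013, 0.007]
ztool [ 0.017  0.038 -0.999] y_z 0.038
```

play_rows --targets '[{"jaw": 1,"dx": -0.003,"dy": -0.004,"dz": 0.004,"yaw": 0.003},{"jaw": 1,"dx": -0.004,"dy": -0.004,"dz": 0.004,"yaw": 0.003},{"jaw": 1,"dx": -0.004,"dy": -0.002,"dz": 0.002,"yaw": 0},{"jaw": 1,"dx": 0,"dy": 0,"dz": 0,"yaw": 0},{"jaw": 1,"dx": 0,"dy": 0,"dz": 0,"yaw": 0}]'

```text
clock: 17.55
tool_pos: [0.4447, -0.0229, 0.073]
eef_rot: [-0.002, 1.0, 0.02, 0.01]
contact_force: [-0.2, 0.1, -1.7]
opening: 0.547
```

```bash
python3 - <<'E'
from h import *
s=snap('scene','scene12');t=snap('top','top12')
go(.45,-.027,.07,3.1416);tl()
im=cv2.cvtColor(s['frame'],cv2.COLOR_RGB2BGR)[150:250,230:380];im2=cv2.cvtColor(t['frame'],cv2.COLOR_RGB2BGR)[130:230,230:380]
cv2.imwrite('pics/c12.png',cv2.resize(np.vstack([im,im2]),None,fx=3,fy=3,interpolation=cv2.INTER_CUBIC))
C=cloud(t);hsv=cv2.cvtColor(t['frame'],cv2.COLOR_RGB2HSV)
mt=(hsv[...,0]>8)&(hsv[...,0]<25)&(hsv[...,1]>60)&(C[...,2]>.05)&(C[...,2]<.12)&(np.hypot(C[...,0]-.4,C[...,1]+.02)<.06)
P=C[mt];print('tail',mt.sum(),np.percentile(P,[1,50,99],axis=0).round(4).tolist())
E
```

```text
pos [ 0.4445 -0.0229  0.0731] head -3.1377 tilt 0.045 F [-0.2  0.9 -2.3] q [0.31, 0.84, -0.55, 2.23, 1.24, 0.38, 0.29] d [ 0.0055 -0.0041 -0.0031] dh -0.004
[-0.005, -0.004, 0.003, 0.004]
ztool [ 0.02   0.04  -0.999] y_z 0.04
tail 106 [[0.4038, -0.0479, 0.0868], [0.4111, -0.0219, 0.1014], [0.4198, 0.0002, 0.1074]]
```

View pics/c12.png

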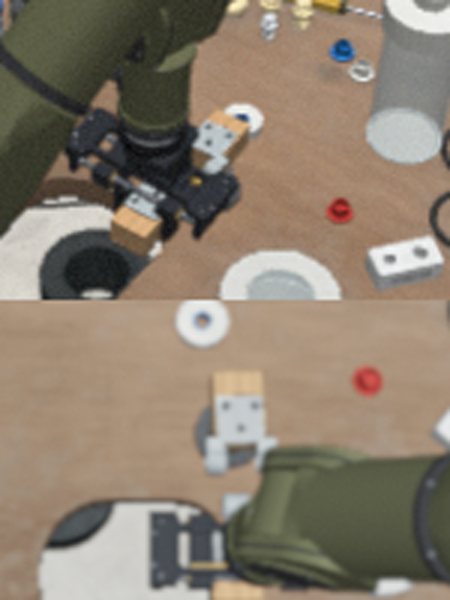

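play_rows --targets '[{"jaw": 1,"dx": -0.002,"dy": -0.002,"dz": 0.002,"yaw": 0.003},{"jaw": 1,"dx": -0.002,"dy": -0.001,"dz": 0.001,"yaw": 0},{"jaw": 1,"dx": 0,"dy": -0.001,"dz": 0.0005,"yaw": 0},{"jaw": 1,"dx": 0,"dy": 0,"dz": 0,"yaw": 0},{"jaw": 1,"dx": 0,"dy": 0,"dz": 0,"yaw": 0}]'

```text
clock: 18.15
tool_pos: [0.4487, -0.0272, 0.0695]
eef_rot: [-0.001, 1.0, 0.02, 0.01]
contact_force: [-0.5, -0.4, -2.4]
opening: 0.544
```

```bash
python3 - <<'E'
from h import *
go(.4915,-.0267,.07,3.1416);tl()
E
```

```text
pos [ 0.4487 -0.0272  0.0695] head -3.141 tilt 0.0449 F [-0.5 -0.4 -2.4] q [0.32, 0.85, -0.54, 2.22, 1.24, 0.38, 0.31] d [0.0428 0.0005 0.0005] dh -0.001
[-0.043, 0.0, -0.001, 0.001]
ztool [ 0.02   0.04  -0.999] y_z 0.04
```

play_rows --targets '[{"jaw": 1,"dx": -0.005,"dy": 0,"dz": 0,"yaw": 0},{"jaw": 1,"dx": -0.005,"dy": 0,"dz": 0,"yaw": 0},{"jaw": 1,"dx": -0.002,"dy": 0,"dz": 0,"yaw": 0},{"jaw": 1,"dx": 0,"dy": 0,"dz": 0,"yaw": 0},{"jaw": 1,"dx": 0,"dy": 0,"dz": 0,"yaw": 0}]'

```text
clock: 18.65
tool_pos: [0.4621, -0.027, 0.0698]
eef_rot: [-0.0, 1.0, 0.02, 0.01]
contact_force: [0.2, -0.4, -1.8]
opening: 0.544
```

```bash
python3 - <<'E'
from h import *
s=snap('scene','scene13');t=snap('top','top13')
go(.4915,-.0267,.0695,3.1416);tl()
knuck('top13',(.584,-.0272),0,.065,.115)
C=cloud(t);hsv=cv2.cvtColor(t['frame'],cv2.COLOR_RGB2HSV)
mt=(hsv[...,0]>8)&(hsv[...,0]<25)&(hsv[...,1]>60)&(C[...,2]>.05)&(C[...,2]<.12)&(np.hypot(C[...,0]-.42,C[...,1]+.02)<.06)
P=C[mt];print('tail',mt.sum(),np.percentile(P,[1,50,99],axis=0).round(4).tolist())
im=cv2.cvtColor(s['frame'],cv2.COLOR_RGB2BGR)[150:250,230:380];im2=cv2.cvtColor(t['frame'],cv2.COLOR_RGB2BGR)[130:230,230:380]
cv2.imwrite('pics/c13.png',cv2.resize(np.vstack([im,im2]),None,fx=3,fy=3,interpolation=cv2.INTER_CUBIC))
E
```

```text
pos [ 0.4619 -0.027   0.0698] head -3.1408 tilt 0.0451 F [ 1.4  0.6 -3.1] q [0.33, 0.86, -0.57, 2.18, 1.18, 0.42, 0.37] d [ 0.0296  0.0003 -0.0003] dh -0.001
[-0.03, 0.0, 0.0, 0.001]
ztool [ 0.02   0.04  -0.999] y_z 0.04
top13 411 xmin [-0.1025 -0.0781] knuckle y ext [-0.0227  0.0321] mid 0.0047 inner -0.0004 0.002 zmax [0.1002 0.1084]
tail 112 [[0.4207, -0.0506, 0.0837], [0.4287, -0.0279, 0.098], [0.4375, -0.0041, 0.1039]]
```

View pics/c13.png

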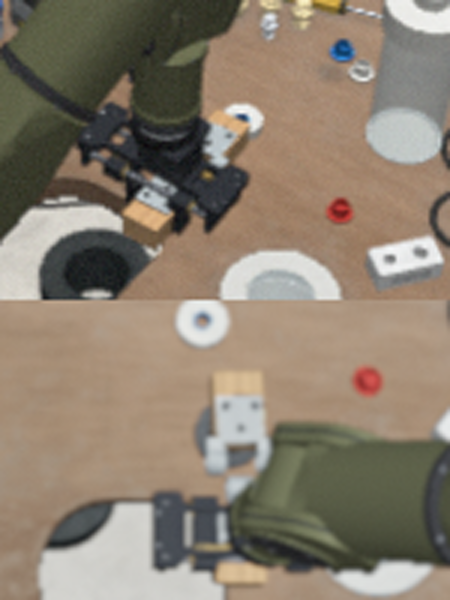

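```bash
cat >> h.py <<'E'
def gap(f,k=8):
    t=load(f);C=cloud(t)
    for v in range(150,200):
        row=t['frame'][v,292:322].astype(int)
        if 0: print(v,row)
    im=cv2.cvtColor(t['frame'],cv2.COLOR_RGB2BGR)[165:205,285:335];cv2.imwrite(f'pics/{f}_g.png',cv2.resize(im,None,fx=14,fy=14,interpolation=cv2.INTER_NEAREST))
E
python3 - <<'E'
from h import *
gap('top13')
t=load('top13')
for v in range(176,204,3):print(v,[int(x) for x in t['frame'][v,296:320].mean(1)])
print(plane(t,[[298,180],[305,180],[307,195]],.1).round(4).tolist())
E
```

```text
176 [108, 111, 137, 174, 193, 199, 203, 205, 203, 200, 200, 200, 199, 198, 200, 200, 198, 195, 193, 196, 202, 203, 191, 155]
179 [111, 106, 137, 180, 201, 204, 204, 201, 183, 145, 103, 88, 90, 94, 96, 97, 94, 92, 94, 136, 187, 205, 200, 173]
182 [140, 131, 149, 182, 198, 201, 201, 199, 190, 160, 121, 103, 105, 105, 104, 103, 103, 107, 126, 158, 185, 194, 182, 142]
185 [149, 151, 158, 170, 179, 182, 185, 186, 179, 153, 120, 105, 110, 117, 124, 132, 140, 148, 158, 172, 172, 159, 127, 94]
188 [144, 143, 139, 134, 132, 131, 131, 134, 138, 145, 155, 161, 161, 161, 159, 159, 158, 156, 146, 128, 104, 87, 81, 85]
191 [145, 146, 144, 145, 145, 144, 144, 144, 151, 167, 188, 200, 204, 203, 195, 174, 137, 108, 102, 94, 84, 82, 86, 92]
194 [138, 138, 138, 137, 137, 137, 140, 143, 148, 157, 172, 176, 164, 138, 105, 76, 70, 83, 88, 83, 82, 89, 94, 99]
197 [75, 73, 75, 75, 72, 77, 99, 126, 133, 125, 116, 98, 85, 76, 63, 58, 59, 65, 74, 80, 84, 91, 95, 100]
200 [65, 66, 67, 68, 67, 70, 82, 99, 94, 71, 59, 74, 77, 66, 64, 69, 78, 83, 87, 90, 90, 92, 94, 92]
203 [76, 77, 77, 77, 74, 90, 136, 173, 163, 115, 72, 74, 76, 73, 75, 80, 85, 88, 89, 87, 88, 87, 87, 86]
[[0.5455, 0.0059, 0.1], [0.5459, -0.0141, 0.1], [0.5026, -0.0196, 0.1]]
```

View pics/top13_g.png

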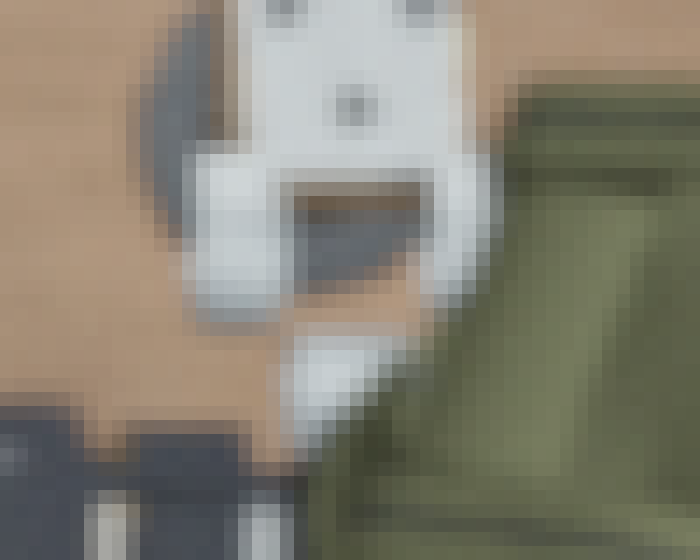

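```bash
python3 - <<'E'
from h import *
t=load('top13')
p=plane(t,[[305.1,180.5],[315.3,179.5],[305.2,192],[308,188.3],[301,187]],.1);print(p.round(4).tolist()); print('gap mid',(p[0,1]+p[1,1])/2,'w',p[0,1]-p[1,1],'rail left->mid',p[2,1]-.012)
E
```

```text
[[0.5444, -0.0144, 0.1], [0.5479, -0.0438, 0.1], [0.5111, -0.0145, 0.1], [0.522, -0.0226, 0.1], [0.5254, -0.0026, 0.1]]
gap mid -0.02908699775240295 w 0.02934905295377005 rail left->mid -0.026544399732507624
```

play_rows --targets '[{"jaw": 1,"dx": -0.004,"dy": -0.001,"dz": 0,"yaw": 0},{"jaw": 1,"dx": -0.005,"dy": 0,"dz": 0,"yaw": 0},{"jaw": 1,"dx": -0.002,"dy": 0,"dz": 0,"yaw": 0},{"jaw": 1,"dx": 0,"dy": 0,"dz": 0,"yaw": 0},{"jaw": 1,"dx": 0,"dy": 0,"dz": 0,"yaw": 0}]'

```text
clock: 19.25
tool_pos: [0.4738, -0.0282, 0.07]
eef_rot: [-0.001, 1.0, 0.02, 0.01]
contact_force: [-0.1, 0.8, -1.4]
opening: 0.544
```

```bash
python3 - <<'E'
from h import *
t=snap('top','top14')
go(.4915,-.028,.0695,3.1416);tl();gap('top14')
E
```

```text
pos [ 0.4737 -0.0282  0.07  ] head -3.1408 tilt 0.0449 F [-0.6 -0.6 -2.1] q [0.35, 0.87, -0.59, 2.14, 1.13, 0.45, 0.43] d [ 0.0178  0.0002 -0.0005] dh -0.001
[-0.018, 0.0, 0.0, 0.001]
ztool [ 0.02   0.04  -0.999] y_z 0.04
```

View pics/top14_g.png

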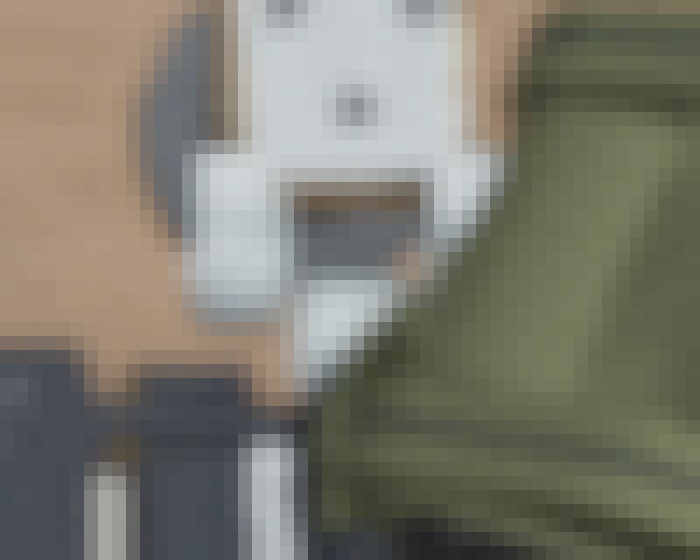

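play_rows --targets '[{"jaw": 1,"dx": -0.004,"dy": 0,"dz": 0,"yaw": 0},{"jaw": 1,"dx": -0.004,"dy": 0,"dz": 0.0005,"yaw": 0},{"jaw": 1,"dx": -0.002,"dy": 0,"dz": 0,"yaw": 0},{"jaw": 1,"dx": 0,"dy": 0,"dz": 0,"yaw": 0},{"jaw": 1,"dx": 0,"dy": 0,"dz": 0,"yaw": 0}]'

```text
clock: 19.8
tool_pos: [0.4845, -0.0282, 0.0696]
eef_rot: [-0.001, 1.0, 0.02, 0.01]
contact_force: [0.7, 0.3, -2.8]
opening: 0.545
```

```bash
python3 - <<'E'
from h import *
t=snap('top','top15')
go(.4915,-.028,.0695,3.1416);tl();gap('top15')
knuck('top15',(.584,-.0272),0,.065,.115)
E
```

```text
pos [ 0.4845 -0.0282  0.0696] head -3.1406 tilt 0.0447 F [-0.2 -0.3 -2.5] q [0.36, 0.88, -0.61, 2.11, 1.1, 0.47, 0.47] d [ 0.007   0.0002 -0.0001] dh -0.001
[-0.007, 0.0, 0.0, 0.001]
ztool [ 0.02   0.04  -0.999] y_z 0.04
top15 388 xmin [-0.1029 -0.0959] knuckle y ext [-0.0046  0.0317] mid 0.0136 inner -0.0002 0.0011 zmax [0.1004 0.1069]
```

View pics/top15_g.png

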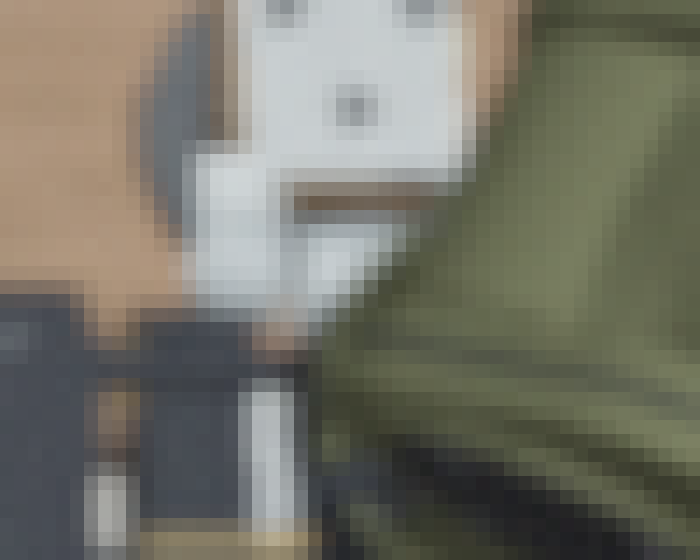

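play_rows --targets '[{"jaw": 1,"dx": -0.003,"dy": 0,"dz": 0,"yaw": 0},{"jaw": 1,"dx": -0.002,"dy": 0,"dz": 0,"yaw": 0},{"jaw": 1,"dx": -0.001,"dy": 0,"dz": 0,"yaw": 0},{"jaw": 1,"dx": 0,"dy": 0,"dz": 0,"yaw": 0},{"jaw": 1,"dx": 0,"dy": 0,"dz": 0,"yaw": 0}]'

```text
clock: 20.35
tool_pos: [0.4907, -0.0282, 0.0697]
eef_rot: [-0.001, 1.0, 0.02, 0.01]
contact_force: [-1.0, -0.6, -1.8]
opening: 0.54
```

```bash
python3 - <<'E'
from h import *
t=snap('top','top16');s=snap('scene','scene16')
go(.4913,-.028,.0695,3.1416);tl();gap('top16')
C=cloud(t);hsv=cv2.cvtColor(t['frame'],cv2.COLOR_RGB2HSV)
mt=(hsv[...,0]>8)&(hsv[...,0]<25)&(hsv[...,1]>60)&(C[...,2]>.05)&(C[...,2]<.12)&(np.hypot(C[...,0]-.445,C[...,1]+.02)<.06)&(C[...,0]<.5)
P=C[mt];print('tail',mt.sum(),np.percentile(P,[1,50,99],axis=0).round(4).tolist())
m=(C[...,2]>.085)&(C[...,0]>.57)&(C[...,0]<.65)&(abs(C[...,1]+.028)<.04)&(C[...,2]<.12);Q=C[m]
print('jamb',m.sum(),'zmed',np.median(Q[:,2]),np.percentile(Q,[1,99],axis=0).round(4).tolist())
# plane tilt of leaf/timber
A=np.c_[Q[:,:2],np.ones(len(Q))];k=(Q[:,0]>.57)&(Q[:,0]<.6);print(np.linalg.lstsq(A[k],Q[k,2],rcond=None)[0].round(3))
im=cv2.cvtColor(s['frame'],cv2.COLOR_RGB2BGR)[150:250,230:380];cv2.imwrite('pics/c16.png',cv2.resize(im,None,fx=4,fy=4,interpolation=cv2.INTER_CUBIC))
for v in range(176,192,2):print(v,[int(x) for x in t['frame'][v,296:320].mean(1)])
E
```

```text
pos [ 0.4907 -0.0283  0.0697] head -3.1405 tilt 0.0443 F [-0.5 -0.4 -3. ] q [0.36, 0.88, -0.62, 2.09, 1.08, 0.49, 0.49] d [ 0.0006  0.0003 -0.0002] dh -0.001
[-0.001, 0.0, 0.0, 0.001]
ztool [ 0.019  0.04  -0.999] y_z 0.04
tail 133 [[0.449, -0.0512, 0.0654], [0.4572, -0.0284, 0.0972], [0.4687, -0.0055, 0.1035]]
jamb 318 zmed 0.09756490539974427 [[0.5709, -0.0501, 0.0896], [0.6269, -0.0031, 0.1048]]
[-0.031 -0.035  0.117]
176 [108, 111, 137, 174, 194, 199, 203, 205, 203, 200, 198, 198, 197, 197, 197, 198, 198, 195, 190, 174, 139, 100, 83, 89]
178 [105, 108, 141, 184, 205, 209, 209, 204, 184, 154, 140, 145, 149, 149, 149, 144, 128, 111, 103, 94, 85, 83, 89, 95]
180 [116, 104, 132, 173, 193, 196, 195, 192, 177, 155, 160, 184, 193, 194, 184, 161, 125, 90, 77, 80, 84, 91, 94, 100]
182 [141, 131, 149, 182, 198, 202, 200, 198, 190, 172, 175, 193, 196, 178, 146, 109, 80, 70, 75, 83, 86, 91, 93, 99]
184 [120, 126, 139, 151, 160, 167, 177, 188, 188, 173, 164, 160, 142, 112, 85, 73, 77, 85, 91, 95, 95, 93, 94, 95]
186 [75, 75, 76, 76, 75, 81, 106, 144, 157, 147, 128, 103, 85, 73, 71, 78, 82, 83, 82, 82, 80, 81, 83, 86]
188 [71, 71, 74, 72, 72, 70, 72, 79, 83, 78, 64, 59, 66, 72, 77, 83, 86, 91, 93, 95, 95, 95, 93, 92]
190 [62, 65, 65, 66, 65, 66, 90, 122, 125, 95, 58, 51, 57, 56, 56, 59, 64, 70, 75, 76, 76, 78, 83, 85]
```

View pics/top16_g.png

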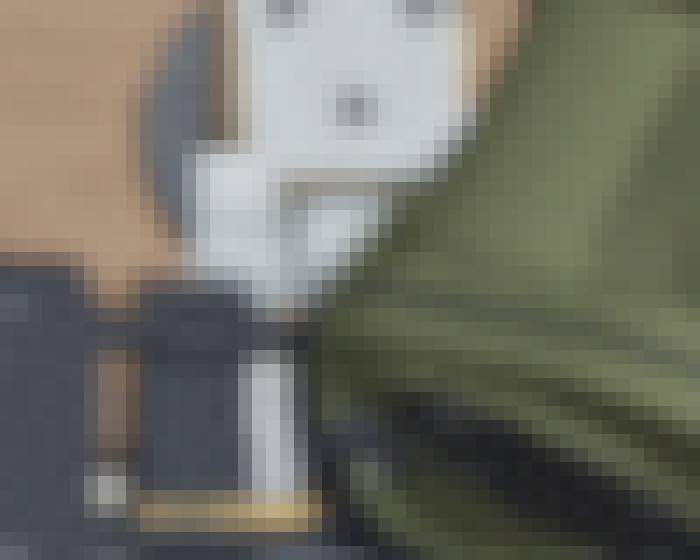

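View pics/c16.png

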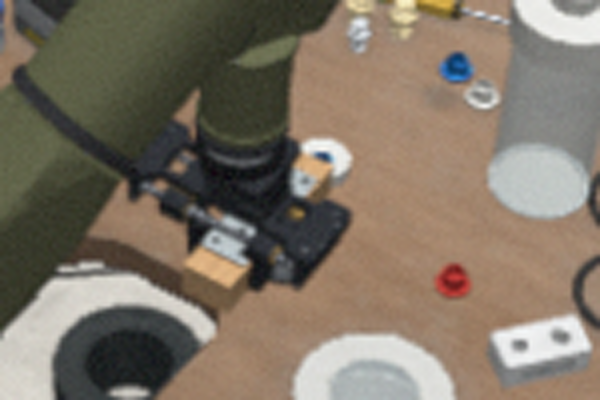

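```bash
python3 - <<'E'
from h import *
for f in('top16','scene16'):
    t=load(f);C=cloud(t);hsv=cv2.cvtColor(t['frame'],cv2.COLOR_RGB2HSV)
    tim=(hsv[...,0]>8)&(hsv[...,0]<25)&(hsv[...,1]>60)&(hsv[...,2]>150)
    def z(m,n):
        P=C[m&np.isfinite(C[...,2])];print(f,n,len(P),np.median(P,axis=0).round(4) if len(P) else '', P[:,2].std().round(4) if len(P) else '')
        if len(P)>12:
            A=np.c_[P[:,:2]-np.median(P[:,:2],axis=0),np.ones(len(P))];print('  fit',np.linalg.lstsq(A,P[:,2],rcond=None)[0].round(4))
    R0=lambda x0,x1,z0,z1:(C[...,0]>x0)&(C[...,0]<x1)&(abs(C[...,1]+.029)<.022)&(C[...,2]>z0)&(C[...,2]<z1)
    z(R0(.451,.4685,.085,.11)&tim,'rail timber');z(R0(.607,.626,.085,.11)&tim,'jamb timber')
    li=(hsv[...,1]<45)&(hsv[...,2]>130)
    z(R0(.465,.515,.085,.112)&li,'rail leaf');z(R0(.565,.60,.085,.112)&li,'jamb leaf')
    z(R0(.527,.55,.08,.125)&li,'knuckles')
E
```

```text
top16 rail timber 98 [ 0.4599 -0.028   0.0982] 0.0028
  fit [-0.0006  0.0021  0.098 ]
top16 jamb timber 90 [ 0.6154 -0.0295  0.096 ] 0.0027
  fit [-0.0176  0.0339  0.0958]
top16 rail leaf 23 [ 0.4992 -0.0106  0.102 ] 0.0029
  fit [-0.1046  0.3759  0.1022]
top16 jamb leaf 179 [ 0.5821 -0.0287  0.0999] 0.0027
  fit [-0.0294 -0.0007  0.0998]
top16 knuckles 48 [ 0.5416 -0.0166  0.1024] 0.0062
  fit [-0.1184 -0.1096  0.1013]
scene16 rail timber 43 [ 0.4594 -0.0306  0.0975] 0.0025
  fit [-0.1539 -0.0089  0.097 ]
scene16 jamb timber 23 [ 0.6154 -0.0342  0.0955] 0.0034
  fit [-0.2514 -0.0726  0.0954]
scene16 rail leaf 62 [ 0.4873 -0.0262  0.1014] 0.0035
  fit [-0.0447 -0.0289  0.101 ]
scene16 jamb leaf 22 [ 0.5885 -0.0424  0.0993] 0.0022
  fit [-0.0073 -0.1102  0.0991]
scene16 knuckles 0
```

play_rows --targets '[{"jaw": 1,"dx": -0.0005,"dy": 0.0005,"dz": 0.001,"yaw": 0},{"jaw": 1,"dx": 0,"dy": 0,"dz": 0,"yaw": 0},{"jaw": 1,"dx": 0,"dy": 0,"dz": 0,"yaw": 0},{"jaw": 1,"dx": 0,"dy": 0,"dz": 0,"yaw": 0},{"jaw": 1,"dx": 0,"dy": 0,"dz": 0,"yaw": 0}]'

```text
clock: 20.95
tool_pos: [0.491, -0.0277, 0.0687]
eef_rot: [-0.001, 1.0, 0.02, 0.01]
contact_force: [-0.0, -0.4, -1.3]
opening: 0.549
```

```bash
python3 - <<'E'
from h import *
F=[]
for i in range(6):
    t=snap('top','top17');F.append(r.get_state()['contact_force'])
print('F',np.mean(F,0).round(2));st=r.get_state();print(st['clock'],st['opening'],abs(st['qd']).max())
go(.4913,-.028,.0695,3.1416);tl()
C=cloud(t);hsv=cv2.cvtColor(t['frame'],cv2.COLOR_RGB2HSV)
tim=(hsv[...,0]>8)&(hsv[...,0]<25)&(hsv[...,1]>60)&(hsv[...,2]>150)&(abs(C[...,1]+.028)<.03)&(C[...,2]>.06)
a=C[tim&(C[...,0]<.5)];b=C[tim&(C[...,0]>.6)&(C[...,0]<.65)]
print('rail tail',np.percentile(a[:,0],1),np.percentile(a[:,1],[1,99]).mean(),np.median(a[:,2]),'jamb end',np.percentile(b[:,0],99),np.percentile(b[:,1],[1,99]).mean(),np.median(b[:,2]), 'end-to-end (178 expected)',np.percentile(b[:,0],99)-np.percentile(a[:,0],1))
for n,(u,v) in dict(pot=(172,148),plug=(352,157),gauge=(388,168)).items(): print(n,C[v,u].round(3))
E
```

```text
F [-0.08 -0.33 -2.81]
21.25 0.5417499589653785 0.0016308355767551382
pos [ 0.4911 -0.0277  0.0686] head -3.1403 tilt 0.0441 F [ 0.1 -0.8 -2.8] q [0.36, 0.89, -0.62, 2.09, 1.08, 0.49, 0.49] d [ 0.0002 -0.0003  0.0009] dh -0.001
[-0.0, -0.0, -0.001, 0.001]
ztool [ 0.019  0.04  -0.999] y_z 0.04
rail tail 0.4502123044913352 -0.0260854150477311 0.09784280249930322 jamb end 0.6273953209203289 -0.025988769405497582 0.09607011291652545 end-to-end (178 expected) 0.1771830164289937
pot [0.642 0.375 0.069]
plug [ 0.639 -0.172  0.01 ]
gauge [ 0.479 -0.112  0.573]
```

```bash
python3 -c "
from plant import r
print(r.finish_job())"
```

```text
the job is handed in; nothing more can be done
None
```

The job is handed in at about 21 s of the 56 s allowed. The jamb stands on the jack, released, and the rail is still gripped with its knuckle between the jamb's two. `finish_job` gives no verdict, so what follows is my own last checks.

**Jamb on the jack:** It stood level and stable after release. I set it about 8 to 9 mm towards its own +x on purpose, because its centre of mass lies towards the knuckles. The limit is 14 mm, and my measurement is good to about 3 mm.

**Rail alignment, from the top camera:**

| Check | Measured | Expected or limit |
|---|---|---|
| End-to-end length of the joined pair | 177 mm | 178 mm |
| Sideways offset of the middles (y) | about 0 to 2 mm | within 6 mm |
| Bore height difference | about +1 mm (estimate) | within 4 mm |
| Heading difference between the two | under 0.02 rad | axes within 0.12 rad |

**Contact:** The wrist showed only the rail's weight, about 2.8 N down and under 0.4 N sideways, so the rail does not seem to lean on anything. The arm was still.

**Checks that disagreed or were weak:**
- **Scene camera:** It read about 5 mm lower in y than the top camera and the arm, so I relied on the top camera.
- **Tool tilt:** The tool ended tilted 0.044 rad, nearly the same tilt as when I gripped the rail, so the rail itself should be close to level.
- **Rail height:** The rail's tail still read about 2 mm higher than the jamb's timber.
- **Bores:** The wrist partly hid the knuckles, so I never saw straight through them.
- **Bystanders:** In the last picture the pot was in place and the plug reading roughly agreed, but the arm hid the gauge block. I did not remeasure the screwdriver.

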